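# Stack a slip clutch on its hub

## Robot

A 7-joint arm with a two-finger parallel gripper is mounted at the origin on a cart in front of the work surface, level with it; the furniture and walls round the work are solid. World frame = base frame: x ahead of the robot, y to its left, z up, the work surface at z = 0. Lengths are in mm, angles in rad, forces in N, time in s.
With the tool pointing down it reaches from about 425 to 925 mm from the base axis. Payload 6.8 kg.
Tool frame: the origin (TCP) lies on the centre line of the jaws, within the pads' length; the fingertips stand 25 mm ahead of it and the grasp point (between the pads) lies 6 mm ahead of it; x points along the fingers, y is the direction in which the jaws open and shut, and the axes are right-handed (so a half turn about x gives the same grasp; the last joint's range is limited). The gripper opens to 85 mm and grips with 20 to 120 N. Pads are 22 mm wide; open, the fingers measure 114 mm over their backs; the gripper's body (76 mm by 85 mm) begins 54 mm behind the grasp point. The pads swing forward as they close: fully open they stand 13 mm farther back than shut.
Start: joints at [1.099, 0.477, 0.022, 1.555, -0.011, 1.109, -0.083], TCP at [240.193, -630.836, 256.308] pointing down, gripper open.
Joint ranges: [-2.96, 2.96], [-0.34, 2.1], [-1.41, 1.46], [0.24, 2.44], [-1.37, 4.51], [0.17, 1.92], [-2.96, 2.96]. Speed limits (rad/s): [2.39, 2.39, 3.14, 3.14, 3.14, 3.14, 3.14].

## Interface

Orientations are given as a unit quaternion [w, x, y, z].
In Python, from plant import robot gives the robot as it stands.
- The arm moves only by the tool carry_out, never from a script. Its argument "motion" is a list of rows, each an object with "jaw": the opening, from 0 (shut) to 1 (fully open); "dp": the shift along the tool's x, y, z in units of 20 mm (1.0 is 20 mm), a list of three; "angular": the turn, a rotation vector about the tool's x, y, z in units of 0.5 rad (1.0 is 0.5 rad), a list of three. In form: [{"jaw": jaw, "dp": [dx, dy, dz], "angular": [ax, ay, az]}, ...]. A call has 1 to 5 rows; each row shifts and turns the pose as measured when the row begins, along the tool's axes as they then stand; what a row does not reach is not made up. A row lasts 1/12 s, in which the tool goes at most 41.7 mm and 7.16 degrees, less where a joint would pass 70% of its speed; a pose out of reach is approached as far as the arm can. A call with a number of a shift or a turn outside -1 to 1 is refused whole. A call with a gripper value outside its range is refused whole. The fingers move at their own pace and stop on an object; "squeeze" is the grip in N (left out, the last holds). Time passes only in rows, so rows that do not move let the fingers close. It gives the time, the measured TCP pose, the force and the opening at its end, in the units of the state.
- robot.read_state(): the state, without advancing time (a new reading comes with each control period).
- robot.read_camera(name): name is "scene" or "top"; returns the picture (420x560x3 uint8, red, green, blue); there is no depth.
- robot.camera_params(name): a dict with "mtx" (3x3 intrinsics, pixels), "k1" (the pictures are not rectified: a ray, as slopes to the right and down, at radius r is drawn at 1 + k1 r^2 times it, then the intrinsics apply), "R" (3x3) and "t" (3): a world point X has camera coordinates R X + t. Camera axes: x right, y down, z forward; pixel columns grow to the right and rows downward; lengths in mm; the calibration is good to about 2 mm. A picture is of the moment at which its call begins. camera_params takes no time and is no camera call.
- robot.sign_off(): hands the job in, once; it reports no verdict.
The state is a dict: "clock": time; "joints": joint angles; "qd": joint speeds; "joint_torque": joint torques, N m; "tool_pos": TCP position; "ee_rot": TCP orientation; "wrist_force": force on the tool from outside, world axes, zero at the start; "torque": the same for the moment, N m; "finger_gap": finger opening in mm.
Only numpy, scipy, OpenCV 4.12 (cv2) and the standard library are available. Lean on these libraries where they do the work, as an engineer would, in place of code of your own. Each camera call takes 0.05 s, during which the arm holds its last target. There are 200 camera calls.

## Task

Build up the tape unwinder's slip clutch on the upright hub of the assembly stand, in this order from the flange up: the wide friction lining, the belt wheel with its recess upward, the narrow friction lining nested in that recess, the pressure plate turned so that its bore drops over the hub's two flats, and last the disc spring with its raised middle upward. Each part must lie fully home and flat on the one below, and nothing may be left held. Leave the oil bottle, the hex key and the marker as they are.

Things in the scene. Friction and masses are not known exactly. Their poses are not given: they have to be found in the camera images.
- stand: assembly stand, fixed to the bench: grey base plate 120 x 100 x 12 mm with a steel hub standing in its middle. Origin at the centre of the plate's underside, x along its 120 mm side, y along the 100 mm side, z up. Four screw heads in its corners stand 5 mm above the plate, 3 mm lower than the flange's top. Its place and yaw differ at each start.
- seat (a point): centre of the top face of the hub's flange (diameter 60), 20 mm above the bench; axes as the stand's. From here the hub rises round, diameter 22 mm, for 13 mm; then, after a sloped run-out to 16.5 mm, with two flats facing stand +y and -y (15 mm across, still 22 along x) to 38 mm; then a brass bullet nose that leads parts on, 6 mm wide at its tip 47 mm above seat.
- wide_lining: flat brown-grey friction ring, the larger of two: outside diameter 52 mm, bore 25 mm, 7 mm thick, about 30 g. Lies flat on the bench. Origin at the centre of its underside, z up. Home: underside on the flange, 0 mm above seat.
- belt_wheel: toothed grey aluminium belt wheel with two steel rims: diameter 58 mm, bore 25 mm, 14 mm thick, 110 g; a round recess in its upper face, diameter 44 mm, 4 mm deep, takes the narrow lining. Lies recess up. Origin at the centre of its underside, z up. Home: underside 7 mm above seat, so that its recess floor is 17 mm and its outer land 21 mm above seat.
- narrow_lining: flat brown-grey friction ring, the smaller of two: outside diameter 38 mm, bore 25 mm, 7 mm thick, 15 g. Lies flat. Origin at the centre of its underside, z up. Home: in the wheel's recess, underside 17 mm above seat, 3 mm proud of the wheel: fingertips lower on its rim than that meet the wheel first, so let it drop the last few mm.
- pressure_plate: dark steel disc, diameter 54 mm with two flats on its rim 47 mm apart, 7 mm thick, 70 g. Bore 25 mm with two flats 18 mm apart, parallel to the rim's flats; two small dark pin holes on top along x. Origin at the centre of its underside, z up, x along the flats (a half turn changes nothing). Fits the hub only with x along the stand's x to 0.15 rad. Home: underside 24 mm above seat.
- disc_spring: grey steel conical spring washer (a dished ring): outside diameter 45 mm, bore 25 mm, rim 5 mm thick, 7 mm high in all, about 25 g, quite rigid here. Lies with its raised middle up. Origin at the centre of its underside (the plane of its outer rim), z up. Home: rim 31 mm above seat.
- oil_bottle: squeeze oiler with a pointed red cap, 43 mm in diameter, 128 mm tall, standing behind the stand; not to be disturbed. Origin at the centre of its base.
- hex_key: L-shaped black hex key, 88 x 33 x 6 mm, lying behind the stand; not to be disturbed. Origin at the centre of its underside.
- marker: black marker pen, 120 mm long, 15 mm thick, lying at the near right of the work; not to be disturbed. Origin at the centre of its underside.
There are look-alikes about, which are no part of the job. What is shaped like the pressure_plate but green or red is not meant.

How it is judged (in metres and radians):
On the way, in this order (a step that is already met when the one before it is completed fails the run):
1. the wide friction lining lies flat on the hub flange (horizontal distance between wide_lining and seat below 0.008 m and z of wide_lining in the frame of seat between -0.002 and 0.002 m and angle between wide_lining's own z axis and vertical below 0.1 rad), for 0.2 s.
2. the belt wheel lies on the wide lining, recess up (horizontal distance between belt_wheel and seat below 0.008 m and z of belt_wheel in the frame of seat between 0.005 and 0.009 m and angle between belt_wheel's own z axis and vertical below 0.1 rad), for 0.2 s.
3. the narrow friction lining lies in the wheel's recess (horizontal distance between narrow_lining and seat below 0.008 m and z of narrow_lining in the frame of seat between 0.015 and 0.019 m and angle between narrow_lining's own z axis and vertical below 0.1 rad), for 0.2 s.
4. the pressure plate sits over the hub's flats, down on the narrow lining (horizontal distance between pressure_plate and seat below 0.008 m and z of pressure_plate in the frame of seat between 0.022 and 0.026 m and angle between pressure_plate's own z axis and vertical below 0.1 rad and angle between the x axis of pressure_plate and the x axis of seat, either way round below 0.3 rad), for 0.2 s.
5. the disc spring lies on the pressure plate, crown up (horizontal distance between disc_spring and seat below 0.008 m and z of disc_spring in the frame of seat between 0.029 and 0.033 m and angle between disc_spring's own z axis and vertical below 0.1 rad), for 0.2 s.
At the end, for the whole second after the job is handed in: All five on the hub in order, each centred within 8 mm, underside within 2 mm of 0, 7, 17, 24, 31 mm above the flange (wide lining, wheel, narrow lining, plate, spring), upright within 0.1 rad, plate flats along the hub flats within 0.3 rad; released, at rest (all of step 1 and all of step 2 and all of step 3 and all of step 4 and all of step 5 and linear speed of each of wide_lining, belt_wheel, narrow_lining, pressure_plate, disc_spring below 0.02 m/s and angular speed of each of wide_lining, belt_wheel, narrow_lining, pressure_plate, disc_spring below 0.2 rad/s); the robot touches nothing.
It fails at once if the oil bottle is pushed more than 30 mm or tipped (distance of oil_bottle from where it was at the start of the episode above 0.03 m or angle between oil_bottle's own z axis and vertical above 0.3 rad).
It fails at once if the hex key is pushed more than 30 mm (distance of hex_key from where it was at the start of the episode above 0.03 m).
It fails at once if the marker is pushed more than 30 mm (distance of marker from where it was at the start of the episode above 0.03 m).
It also fails if it takes over 136 s, if anything falls off the work surface, if the arm or the gripper's body presses on something with over 40 N, if the wrist force passes 120 N, or if a joint passes its speed limit or range.

## Working session

There is one attempt and no reset: what is moved stays moved. The work goes in short steps, Python scripts to look and compute and a tool call to move; the robot and the scene stay as the last step left them, time stands still between calls to the robot, and variables do not carry over. Pictures are saved under pics/ and viewed, about 12 in all and at most 16, crops included, and the job is handed in when it is done.

Besides the shell and the picture viewer there is one more tool, called after "Request:" as a command line: name --argument value ..., lists and objects as JSON in quotes. carry_out: Moves the arm, as the interface text tells. Shifts and turns lie within -1 to 1; 1 stands for 20 mm of shift or 0.5 rad of turn. Its arguments: {"type":"object","properties":{"motion":{"type":"array","items":{"type":"object","properties":{"jaw":{"type":"number"},"dp":{"type":"array","items":{"type":"number","minimum":-1,"maximum":1}},"angular":{"type":"array","items":{"type":"number","minimum":-1,"maximum":1}}}}},"squeeze":{"type":"number"}},"required":["motion"]}

```bash
mkdir -p pics; python3 - <<'E'
from plant import robot
import cv2
s=robot.read_state()
print({k:s[k] for k in ('clock','tool_pos','ee_rot','finger_gap','wrist_force')})
for n in('scene','top'):
    cv2.imwrite(f'pics/{n}0.png',robot.read_camera(n)[:,:,::-1]); p=robot.camera_params(n); print(n,p)
E
```

```text
{'clock': 0.0, 'tool_pos': array([ 240.00779964, -630.31057682,  255.34916402]), 'ee_rot': array([-0.12730581, -0.69530179, -0.12852871,  0.69557819]), 'finger_gap': 85.68765993977958, 'wrist_force': array([-0.79554504, -0.54139577,  0.73043201])}
scene {'mtx': array([[421.40533446,   0.        , 278.07140552],
       [  0.        , 421.40533446, 209.39215696],
       [  0.        ,   0.        ,   1.        ]]), 'k1': -0.08078061293942293, 'R': array([[ 0.51127689, -0.8594062 ,  0.00411378],
       [-0.43849387, -0.26497903, -0.85878358],
       [ 0.739134  ,  0.43727233, -0.512322  ]]), 't': array([-535.25569168,  207.85191473,  839.70456015])}
top {'mtx': array([[391.67336872,   0.        , 274.63273371],
       [  0.        , 391.67336872, 212.50975237],
       [  0.        ,   0.        ,   1.        ]]), 'k1': -0.07968009553712241, 'R': array([[-0.00966616, -0.99975775,  0.01977385],
       [-0.98617826,  0.00626013, -0.1655695 ],
       [ 0.1654056 , -0.02110096, -0.98599987]]), 't': array([-292.34483622,  555.76684919,  856.06486555])}
```

View pics/top0.png

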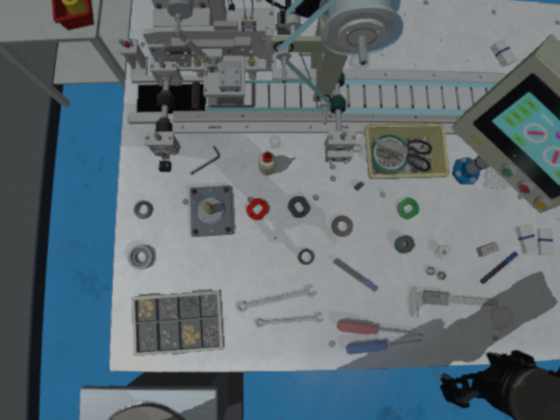

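View pics/scene0.png

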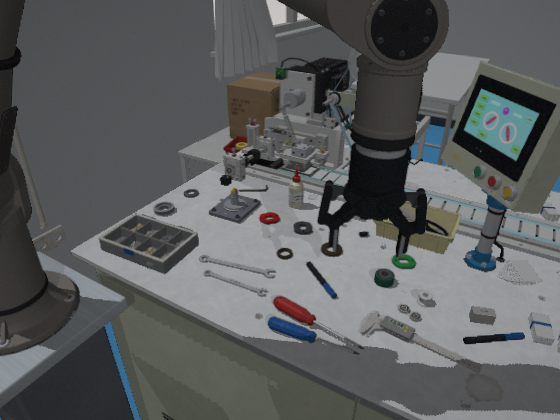

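Candidates (top picture):
- Disc spring at (144,209), wheel at (141,256), and dark plate at (299,207).
- Wide lining at (342,226) and narrow lining at (306,256).
- Red (257,209) and green (408,208) plates are look-alikes. The dark-green thing at (404,244) is unclear.

I'll confirm these with one enlarged crop.

```bash
cat > h.py <<'E'
from plant import robot
import cv2, numpy as np
def px2w(n,uv,z):
    p=robot.camera_params(n); K=p['mtx']; d=(np.array(uv,float)-K[:2,2])/K[0,0]
    s=d.copy()
    for _ in range(30): s=d/(1+p['k1']*(s@s))
    R,t=p['R'],p['t']; c=-R.T@t; r=R.T@np.array([*s,1]); return c+r*(z-c[2])/r[2]
def w2px(n,X):
    p=robot.camera_params(n); c=p['R']@np.array(X,float)+p['t']; s=c[:2]/c[2]
    return s*(1+p['k1']*(s@s))*p['mtx'][0,0]+p['mtx'][:2,2]
def st():
    s=robot.read_state(); from scipy.spatial.transform import Rotation as Ro
    q=s['ee_rot']; R=Ro.from_quat([q[1],q[2],q[3],q[0]]).as_matrix()
    return s,R
E
python3 - <<'E'
import cv2,numpy as np
a=cv2.imread('pics/top0.png')
c1=cv2.resize(a[185:285,120:280],None,fx=5,fy=5,interpolation=cv2.INTER_CUBIC)[:,:800]
c2=cv2.resize(a[185:285,270:430],None,fx=5,fy=5,interpolation=cv2.INTER_CUBIC)
s=cv2.resize(np.vstack([c1,c2]),(480,600)) 
cv2.imwrite('pics/c1.png',c1);cv2.imwrite('pics/c2.png',c2)
E
```

```text
(no output)
```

View pics/c1.png

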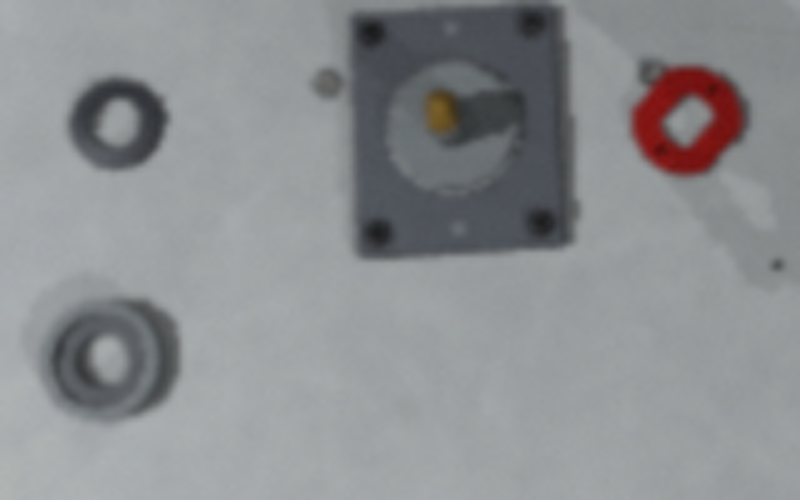

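View pics/c2.png

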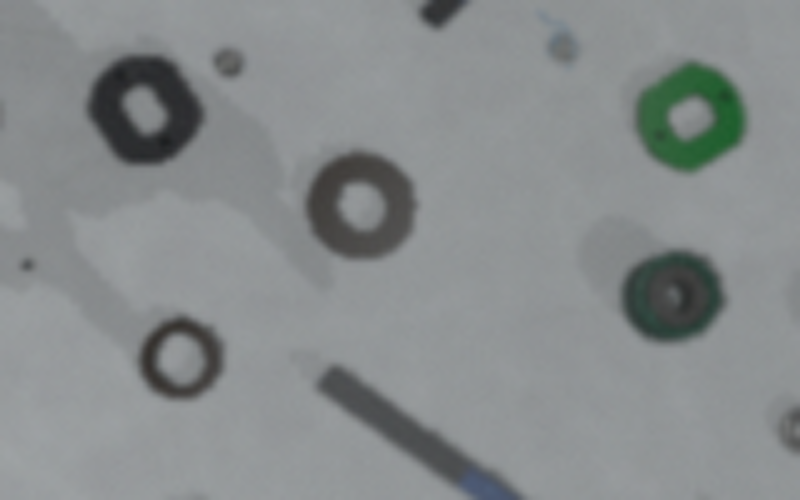

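```bash
cat > meas.py <<'E'
from h import *
a=cv2.imread('pics/top0.png')
f=lambda ox,u,v:((u+.5)/5-.5+ox,(v+.5)/5-.5+185)
print('cam',[ -robot.camera_params(n)['R'].T@robot.camera_params(n)['t'] for n in('top','scene')])
# stand: screws z=17
S=[px2w('top',f(120,*p),17)[:2] for p in((371,32),(532,22),(542,222),(377,233))]
print('screws',np.round(S,1),'mean',np.mean(S,0).round(1))
print('flange',px2w('top',f(120,455,127),20)[:2].round(1),'nose',px2w('top',f(120,440,100),67)[:2].round(1))
e=(S[1]-S[0])+(S[2]-S[3]); g=(S[0]-S[3])+(S[1]-S[2]); print('side lens',np.linalg.norm(e)/2,np.linalg.norm(g)/2,'angles',np.degrees([np.arctan2(e[1],e[0]),np.arctan2(g[1],g[0])]))
g8=cv2.cvtColor(a,cv2.COLOR_BGR2GRAY)
for n,(cx,cy),z,th in(('spring',(143.5,209.5),3,115),('wheel',(141,257),14,0),('plate',(299,207),3.5,75),('wide',(342,226),3.5,105),('narrow',(306,256.5),3.5,105)):
    w=px2w('top',(cx,cy),z)
    if th:
        x0,y0=int(cx)-14,int(cy)-14
        m=(cv2.resize(g8[y0:y0+29,x0:x0+29],None,fx=8,fy=8,interpolation=cv2.INTER_CUBIC)<th).astype(np.uint8)
        cs,_=cv2.findContours(m,cv2.RETR_EXTERNAL,cv2.CHAIN_APPROX_NONE)
        c=min([c for c in cs if cv2.contourArea(c)>8000],key=lambda c:abs(cv2.boundingRect(c)[0]+cv2.boundingRect(c)[2]/2-116))
        (ex,ey),ax,an=cv2.fitEllipse(c); P=((ex+.5)/8-.5+x0,(ey+.5)/8-.5+y0); w=px2w('top',P,z); print(n,np.round(P,1),'axes px',np.round(np.array(ax)/8,1),end=' ')
    print(n,w[:2].round(1))
H=[px2w('top',f(270,*p),7)[:2] for p in((120,75),(165,140))]
print('pins',np.round(H,1),np.mean(H,0),np.degrees(np.arctan2(*(H[1]-H[0])[::-1])))
for n,p,z in(('wheeltop',(110,360),14),('wheelbore',(112,360),10)): print(n,px2w('top',f(120,*p),z)[:2].round(1))
s,R=st();print('R',R.round(3))
E
python3 meas.py
```

```text
cam [array([ 403.66140218, -277.6893961 ,  941.87866503]), array([-255.84854012, -772.10523185,  610.90085754])]
screws [[ 612.7 -102.7]
 [ 617.2 -180.5]
 [ 519.8 -186.3]
 [ 515.  -107.9]] mean [ 566.2 -144.3]
flange [ 565.4 -144.6] nose [ 569.6 -144.3]
side lens 78.23170493315027 97.71031028213407 angles [-86.62521889   3.25312685]
spring [143.2 209.1] axes px [18.2 19.3] spring [571.6  22.9]
wheel [454.6  19.7]
plate [298.5 206.5] axes px [20.1 21.7] plate [ 575.6 -356.2]
wide [341.6 225.7] axes px [21.1 21.6] wide [ 527.6 -460.3]
narrow [305.7 256.2] axes px [16.  16.7] narrow [ 454.6 -371.1]
pins [[ 592.1 -344.2]
 [ 559.8 -365.5]] [ 575.97016555 -354.88651671] -146.58091639241871
wheeltop [455.5  18.3]
wheelbore [455.7  18.7]
R [[-0.001  0.356 -0.935]
 [ 0.001 -0.935 -0.356]
 [-1.    -0.002  0.   ]]
```

Both look-alike plates are coloured, so the dark plate at (299,207) is the one meant. The brown-grey rings measure about 52 and 38 mm. The disc spring is at (143,209) and the wheel at (141,256). First I'll move towards the wide lining.

Request:
carry_out --motion '[{"jaw": 1, "dp": [0.4, -0.17, -1], "angular": [0, 0, 0]}, {"jaw": 1, "dp": [0.4, -0.17, -1], "angular": [0, 0, 0]}, {"jaw": 1, "dp": [0.4, -0.17, -1], "angular": [0, 0, 0]}, {"jaw": 1, "dp": [0.4, -0.17, -1], "angular": [0, 0, 0]}, {"jaw": 1, "dp": [0.4, -0.17, -1], "angular": [0, 0, 0]}]'

```text
clock: 0.52
tool_pos: [322.4, -581.5, 213.6]
ee_rot: [-0.124, -0.694, -0.124, 0.698]
wrist_force: [-0.7, 0.6, -0.3]
finger_gap: 85.3
```

Request:
carry_out --motion '[{"jaw": 1, "dp": [0.4, -0.17, -1], "angular": [0, 0, 0]}, {"jaw": 1, "dp": [0.4, -0.17, -1], "angular": [0, 0, 0]}, {"jaw": 1, "dp": [0.4, -0.17, -1], "angular": [0, 0, 0]}, {"jaw": 1, "dp": [0.4, -0.17, -1], "angular": [0, 0, 0]}, {"jaw": 1, "dp": [0.4, -0.17, -1], "angular": [0, 0, 0]}]'

```text
clock: 0.93
tool_pos: [412.9, -527.1, 168.6]
ee_rot: [-0.122, -0.694, -0.125, 0.699]
wrist_force: [-0.7, 0.6, -0.5]
finger_gap: 85.5
```

Request:
carry_out --motion '[{"jaw": 1, "dp": [0.4, -0.17, -1], "angular": [0, 0, 0]}, {"jaw": 1, "dp": [0.4, -0.17, -1], "angular": [0, 0, 0]}, {"jaw": 1, "dp": [0.4, -0.17, -1], "angular": [0, 0, 0]}, {"jaw": 1, "dp": [0.4, -0.17, -1], "angular": [0, 0, 0]}, {"jaw": 1, "dp": [0.4, -0.17, -1], "angular": [0, 0, 0]}]'

```text
clock: 1.35
tool_pos: [503.5, -472.4, 123.2]
ee_rot: [-0.121, -0.693, -0.126, 0.7]
wrist_force: [0.5, -0.2, 1.0]
finger_gap: 85.1
```

```bash
cat > go.py <<'E'
import sys; from h import *
from scipy.spatial.transform import Rotation as Ro
# go.py x y z [jaw yaw deg] -> remaining shift in units (tool axes) and turn
s,R=st(); T=np.array(sys.argv[1:4],float); d=R.T@(T-s['tool_pos'])
yaw=np.radians(float(sys.argv[4])) if len(sys.argv)>4 else np.arctan2(R[1,1],R[0,1])
x=np.array([0,0,-1.]); y=np.array([np.cos(yaw),np.sin(yaw),0]); W=np.stack([x,y,np.cross(x,y)],1)
print('t',round(s['clock'],2),'pos',s['tool_pos'].round(1),'yaw',np.degrees(np.arctan2(R[1,1],R[0,1])).round(1),'gap',round(s['finger_gap'],1),'F',s['wrist_force'].round(1))
print('dp',(d/20).round(2),'ang',(Ro.from_matrix(R.T@W).as_rotvec()/.5).round(2))
E
python3 go.py 527.6 -460.3 60 -69
```

```text
t 1.35 pos [ 503.5 -472.4  123.2] yaw -69.9 gap 85.1 F [ 0.5 -0.2  1. ]
dp [ 3.15 -0.12 -1.37] ang [-0.03  0.02  0.02]
```

Request:
carry_out --motion '[{"jaw": 1, "dp": [0.8, -0.04, -0.5], "angular": [0, 0, 0]}, {"jaw": 1, "dp": [0.8, -0.04, -0.5], "angular": [0, 0, 0]}, {"jaw": 1, "dp": [0.8, -0.04, -0.4], "angular": [0, 0.02, 0.02]}, {"jaw": 1, "dp": [0.7, 0, 0], "angular": [0, 0, 0]}, {"jaw": 0.85, "dp": [0, 0, 0], "angular": [0, 0, 0]}]'

```text
clock: 1.77
tool_pos: [534.2, -452.6, 53.4]
ee_rot: [0.124, 0.696, 0.128, -0.695]
wrist_force: [-0.4, -0.3, -0.5]
finger_gap: 75.2
```

```bash
python3 go.py 527.6 -460.3 30 -69; python3 -c "
from h import *
for n in('top','scene'):
    a=robot.read_camera(n)[:,:,::-1]; u,v=w2px(n,(527.6,-460.3,10)).astype(int); print(n,u,v)
    c=a[max(0,v-50):v+50,max(0,u-65):u+65]; cv2.imwrite(f'pics/g1{n}.png',c)
a=[cv2.resize(cv2.imread(f'pics/g1{n}.png'),(400,308)) for n in('top','scene')]; cv2.imwrite('pics/g1.png',np.hstack(a))"
```

```text
t 1.77 pos [ 534.2 -452.6   53.4] yaw -69.4 gap 75.2 F [-0.4 -0.3 -0.5]
dp [1.17 0.25 0.44] ang [-0.02 -0.    0.01]
top 342 225
scene 331 246
```

View pics/g1.png

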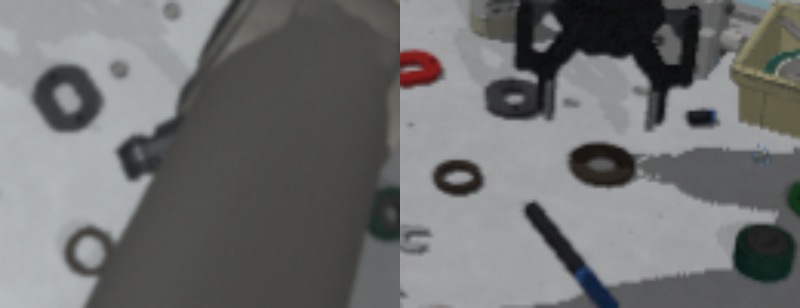

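The crop shows the wide lining between the fingers, scene crop about (602,163). The tips are still above it, offset about 10 mm. I'll correct that and lower.

Request:
carry_out --motion '[{"jaw": 0.85, "dp": [0, 0.25, 0.44], "angular": [0, 0, 0]}, {"jaw": 0.85, "dp": [0, 0, 0], "angular": [0, 0, 0]}, {"jaw": 0.85, "dp": [0.5, 0, 0], "angular": [0, 0, 0]}, {"jaw": 0.85, "dp": [0.5, 0, 0], "angular": [0, 0, 0]}, {"jaw": 0.85, "dp": [0, 0, 0], "angular": [0, 0, 0]}]'

```text
clock: 2.28
tool_pos: [526.4, -468.4, 39.3]
ee_rot: [0.125, 0.698, 0.122, -0.694]
wrist_force: [0.5, -0.0, -0.8]
finger_gap: 72.8
```

```bash
python3 go.py 527.6 -460.3 28 -69
```

```text
t 2.28 pos [ 526.4 -468.4   39.3] yaw -69.8 gap 72.8 F [ 0.5 -0.  -0.8]
dp [ 0.57 -0.36 -0.19] ang [-0.03 -0.01 -0.01]
```

Request:
carry_out --motion '[{"jaw": 0.85, "dp": [0, 0, 0], "angular": [0, 0, 0]}]'

```text
clock: 2.37
tool_pos: [526.0, -468.8, 39.0]
ee_rot: [0.125, 0.698, 0.122, -0.694]
wrist_force: [0.3, 0.2, 0.2]
finger_gap: 72.4
```

Request:
carry_out --motion '[{"jaw": 0.85, "dp": [0, 0, 0], "angular": [0, 0, 0]}]'

```text
clock: 2.45
tool_pos: [525.8, -468.6, 38.6]
ee_rot: [0.125, 0.698, 0.122, -0.694]
wrist_force: [0.1, -0.5, 0.4]
finger_gap: 72.7
```

Request:
carry_out --motion '[{"jaw": 0.85, "dp": [0, -0.36, -0.19], "angular": [0, 0, 0]}]'

```text
clock: 2.53
tool_pos: [526.1, -462.4, 38.7]
ee_rot: [0.125, 0.698, 0.121, -0.695]
wrist_force: [0.2, -0.1, -0.0]
finger_gap: 72.9
```

Request:
carry_out --motion '[{"jaw": 0.85, "dp": [0, 0, 0], "angular": [0, 0, 0]}]'

```text
clock: 2.62
tool_pos: [527.1, -459.9, 38.6]
ee_rot: [0.125, 0.698, 0.122, -0.694]
wrist_force: [0.5, 0.6, -0.3]
finger_gap: 72.5
```

Request:
carry_out --motion '[{"jaw": 0.75, "dp": [0.4, 0, 0], "angular": [0, 0, 0]}, {"jaw": 0.75, "dp": [0, 0, 0], "angular": [0, 0, 0]}, {"jaw": 0.75, "dp": [0.15, 0, 0], "angular": [0, 0, 0]}, {"jaw": 0.75, "dp": [0, 0, 0], "angular": [0, 0, 0]}]'

```text
clock: 2.95
tool_pos: [528.2, -458.5, 27.1]
ee_rot: [0.125, 0.698, 0.123, -0.694]
wrist_force: [0.3, 0.7, -1.0]
finger_gap: 64.1
```

```bash
python3 go.py 527.6 -460.3 26 -69; python3 -c "
from h import *
n='scene';a=robot.read_camera(n)[:,:,::-1]; u,v=w2px(n,(527.6,-460.3,10)).astype(int)
cv2.imwrite('pics/g2.png',cv2.resize(a[v-40:v+35,u-50:u+50],None,fx=6,fy=6,interpolation=cv2.INTER_CUBIC))"
```

```text
t 2.95 pos [ 528.2 -458.5   27.1] yaw -69.8 gap 64.1 F [ 0.3  0.7 -1. ]
dp [0.05 0.07 0.06] ang [-0.03 -0.01 -0.01]
```

View pics/g2.png

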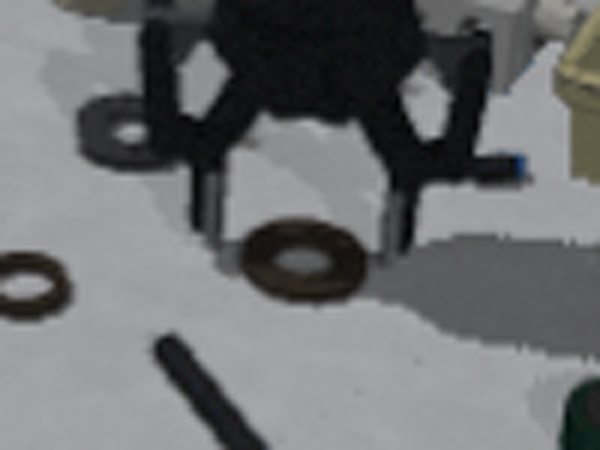

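```bash
python3 -c "
from h import *
s,R=st();n='scene';u,v=w2px(n,(527.6,-460.3,10)).astype(int)
c=s['tool_pos'];y=R[:,1]
for z in(0,5,10):
  for k in(-34,34): p=np.array([*(c+k*y)[:2],z]); q=w2px(n,p); print(z,k,((q-[u-50,v-40]+.5)*6).round(0))
print('ringc',((w2px(n,(527.6,-460.3,3.5))-[u-50,v-40]+.5)*6).round(0))"
```

```text
0 -34 [219. 254.]
0 34 [386. 272.]
5 -34 [220. 244.]
5 34 [387. 262.]
10 -34 [220. 234.]
10 34 [388. 252.]
ringc [305. 258.]
```

The tips are about 6 mm above the bench on either side of the lining, which is centred at (305,260). I'll go 4 mm lower and grip.

Request:
carry_out --motion '[{"jaw": 0.7, "dp": [0.2, 0.05, 0.05], "angular": [0, 0, 0]}, {"jaw": 0.6, "dp": [0, 0, 0], "angular": [0, 0, 0]}, {"jaw": 0.4, "dp": [0, 0, 0], "angular": [0, 0, 0]}, {"jaw": 0.4, "dp": [0, 0, 0], "angular": [0, 0, 0]}, {"jaw": 0.4, "dp": [0, 0, 0], "angular": [0, 0, 0]}]' --squeeze 30

```text
clock: 3.42
tool_pos: [528.1, -460.8, 23.8]
ee_rot: [0.126, 0.699, 0.122, -0.694]
wrist_force: [-0.3, 0.1, 0.1]
finger_gap: 49.8
```

Request:
carry_out --motion '[{"jaw": 0.4, "dp": [0, 0, 0], "angular": [0, 0, 0]}, {"jaw": 0.4, "dp": [0, 0, 0], "angular": [0, 0, 0]}]'

```text
clock: 3.58
tool_pos: [528.0, -461.0, 23.8]
ee_rot: [0.126, 0.699, 0.122, -0.694]
wrist_force: [0.9, -0.1, -0.8]
finger_gap: 49.5
```

Request:
carry_out --motion '[{"jaw": 0.4, "dp": [-0.5, 0, 0], "angular": [0, 0, 0]}, {"jaw": 0.4, "dp": [-1, 0, 0], "angular": [0, 0, 0]}, {"jaw": 0.4, "dp": [-1, 0, 0], "angular": [0, 0, 0]}, {"jaw": 0.4, "dp": [-1, 0, 0], "angular": [0, 0, 0]}, {"jaw": 0.4, "dp": [-1, -0.5, -0.25], "angular": [0, 0, 0]}]'

```text
clock: 4.0
tool_pos: [524.3, -449.9, 113.2]
ee_rot: [-0.123, -0.696, -0.123, 0.697]
wrist_force: [-0.4, -0.9, 0.8]
finger_gap: 49.7
```

Request:
carry_out --motion '[{"jaw": 0.4, "dp": [-0.3, -1, -0.5], "angular": [0, 0, 0]}, {"jaw": 0.4, "dp": [0, -1, -0.5], "angular": [0, 0, 0]}, {"jaw": 0.4, "dp": [0, -1, -0.5], "angular": [0, 0, 0]}, {"jaw": 0.4, "dp": [0, -1, -0.5], "angular": [0, 0, 0]}, {"jaw": 0.4, "dp": [0, -1, -0.5], "angular": [0, 0, 0]}]'

```text
clock: 4.42
tool_pos: [539.1, -343.2, 130.5]
ee_rot: [0.124, 0.7, 0.115, -0.694]
wrist_force: [0.3, -0.5, -0.3]
finger_gap: 49.8
```

Request:
carry_out --motion '[{"jaw": 0.4, "dp": [0, -1, -0.5], "angular": [0, 0, 0]}, {"jaw": 0.4, "dp": [0, -1, -0.5], "angular": [0, 0, 0]}, {"jaw": 0.4, "dp": [0, -1, -0.5], "angular": [0, 0, 0]}, {"jaw": 0.4, "dp": [0, -1, -0.5], "angular": [0, 0, 0]}, {"jaw": 0.4, "dp": [0, -1, -0.5], "angular": [0, 0, 0]}]'

```text
clock: 4.83
tool_pos: [553.8, -227.7, 134.4]
ee_rot: [0.125, 0.702, 0.114, -0.692]
wrist_force: [0.6, -0.2, -0.6]
finger_gap: 49.6
```

Request:
carry_out --motion '[{"jaw": 0.4, "dp": [0, -1, -0.5], "angular": [0, 0, 0]}, {"jaw": 0.4, "dp": [0, -1, -0.5], "angular": [0, 0, 0]}, {"jaw": 0.4, "dp": [0, 0, 0], "angular": [0, 0, 0]}, {"jaw": 0.4, "dp": [0, 0, 0], "angular": [0, 0, 0]}]'

```text
clock: 5.17
tool_pos: [561.3, -174.4, 137.3]
ee_rot: [0.127, 0.703, 0.117, -0.69]
wrist_force: [-0.3, -1.1, -0.0]
finger_gap: 49.4
```

```bash
python3 go.py 566 -144.5 110 -69
```

```text
t 5.17 pos [ 561.3 -174.4  137.3] yaw -70.1 gap 49.4 F [-0.3 -1.1 -0. ]
dp [ 1.35 -1.35 -0.71] ang [-0.04 -0.03 -0.03]
```

Request:
carry_out --motion '[{"jaw": 0.4, "dp": [0.1, -0.68, -0.35], "angular": [0, 0, 0]}, {"jaw": 0.4, "dp": [0, -0.6, -0.3], "angular": [0, -0.03, -0.03]}, {"jaw": 0.4, "dp": [0, 0, 0], "angular": [0, 0, 0]}, {"jaw": 0.4, "dp": [0, 0, 0], "angular": [0, 0, 0]}]'

```text
clock: 5.5
tool_pos: [565.1, -148.1, 137.4]
ee_rot: [0.123, 0.697, 0.12, -0.696]
wrist_force: [-0.6, -0.2, -0.2]
finger_gap: 49.7
```

```bash
python3 go.py 566 -144.5 110 -69; python3 -c "
from h import *
n='scene';a=robot.read_camera(n)[:,:,::-1]; u,v=w2px(n,(566,-144.5,60)).astype(int);print(u,v)
A=cv2.resize(a[v-50:v+50,u-65:u+65],None,fx=6,fy=6,interpolation=cv2.INTER_CUBIC)
cv2.imwrite('pics/g3.png',A)"
```

```text
t 5.5 pos [ 565.1 -148.1  137.4] yaw -70.3 gap 49.7 F [-0.6 -0.2 -0.2]
dp [ 1.37 -0.16 -0.1 ] ang [-0.04 -0.   -0.01]
234 190
```

View pics/g3.png

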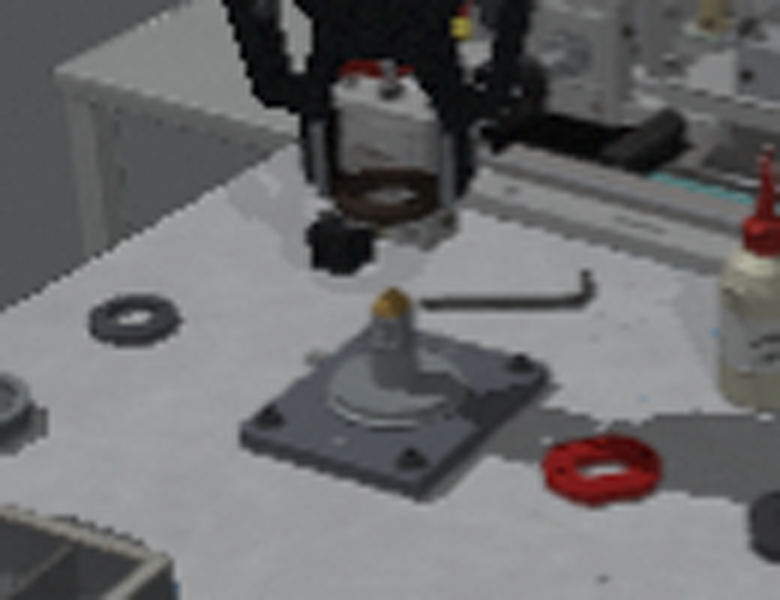

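The lining is held at crop (387,195), nearly over the nose at (392,293). I'll correct by about 4 mm and lower.

Request:
carry_out --motion '[{"jaw": 0.4, "dp": [0.4, -0.16, -0.1], "angular": [0, 0, 0]}, {"jaw": 0.4, "dp": [0.6, 0, 0], "angular": [0, 0, 0]}, {"jaw": 0.4, "dp": [0.5, 0, 0], "angular": [0, 0, 0]}, {"jaw": 0.4, "dp": [0, 0, 0], "angular": [0, 0, 0]}, {"jaw": 0.4, "dp": [0, 0, 0], "angular": [0, 0, 0]}]'

```text
clock: 5.97
tool_pos: [564.8, -149.0, 103.8]
ee_rot: [0.122, 0.698, 0.117, -0.696]
wrist_force: [-0.6, -0.8, -0.3]
finger_gap: 49.9
```

```bash
python3 go.py 566 -144.5 70 -70
```

```text
t 5.97 pos [ 564.8 -149.   103.8] yaw -70.6 gap 49.9 F [-0.6 -0.8 -0.3]
dp [ 1.69 -0.2  -0.13] ang [-0.02 -0.   -0.01]
```

Request:
carry_out --motion '[{"jaw": 0.4, "dp": [0, -0.2, -0.12], "angular": [0, 0, 0]}, {"jaw": 0.4, "dp": [0, 0, 0], "angular": [0, 0, 0]}]'

```text
clock: 6.13
tool_pos: [565.1, -144.6, 102.8]
ee_rot: [0.121, 0.697, 0.117, -0.697]
wrist_force: [-0.3, 0.2, 0.1]
finger_gap: 50.2
```

Request:
carry_out --motion '[{"jaw": 0.4, "dp": [0.5, -0.05, -0.03], "angular": [0, 0, 0]}, {"jaw": 0.4, "dp": [0, 0, 0], "angular": [0, 0, 0]}, {"jaw": 0.4, "dp": [0, 0, 0], "angular": [0, 0, 0]}]'

```text
clock: 6.38
tool_pos: [566.0, -143.1, 92.5]
ee_rot: [0.121, 0.698, 0.117, -0.696]
wrist_force: [0.7, -0.2, -0.2]
finger_gap: 49.6
```

```bash
python3 go.py 566 -144.5 70 -70
```

```text
t 6.38 pos [ 566.  -143.1   92.5] yaw -70.6 gap 49.6 F [ 0.7 -0.2 -0.2]
dp [1.12 0.06 0.02] ang [-0.02 -0.   -0.01]
```

Request:
carry_out --motion '[{"jaw": 0.4, "dp": [0.3, 0.06, 0.02], "angular": [0, 0, 0]}, {"jaw": 0.4, "dp": [0.25, 0, 0], "angular": [0, 0, 0]}, {"jaw": 0.4, "dp": [0, 0, 0], "angular": [0, 0, 0]}]'

```text
clock: 6.63
tool_pos: [566.3, -144.4, 80.7]
ee_rot: [0.122, 0.698, 0.117, -0.696]
wrist_force: [-0.7, 0.1, -0.1]
finger_gap: 50.3
```

Request:
carry_out --motion '[{"jaw": 0.4, "dp": [0.3, 0, 0], "angular": [0, 0, 0]}, {"jaw": 0.4, "dp": [0, 0, 0], "angular": [0, 0, 0]}]'

```text
clock: 6.8
tool_pos: [566.2, -144.7, 73.9]
ee_rot: [0.122, 0.698, 0.117, -0.696]
wrist_force: [-0.5, 0.4, -0.7]
finger_gap: 49.8
```

```bash
python3 go.py 566 -144.5 50 -70
```

```text
t 6.8 pos [ 566.2 -144.7   73.9] yaw -70.6 gap 49.8 F [-0.5  0.4 -0.7]
dp [ 1.19 -0.02  0.01] ang [-0.02 -0.   -0.01]
```

Free over the nose, with no force. I'll keep lowering.

Request:
carry_out --motion '[{"jaw": 0.4, "dp": [0.35, 0, 0], "angular": [0, 0, 0]}, {"jaw": 0.4, "dp": [0.3, 0, 0], "angular": [0, 0, 0]}, {"jaw": 0.4, "dp": [0, 0, 0], "angular": [0, 0, 0]}]'

```text
clock: 7.05
tool_pos: [566.4, -144.9, 59.6]
ee_rot: [0.122, 0.698, 0.117, -0.696]
wrist_force: [0.0, 0.2, -0.2]
finger_gap: 49.5
```

Request:
carry_out --motion '[{"jaw": 0.4, "dp": [0.35, 0, 0], "angular": [0, 0, 0]}, {"jaw": 0.4, "dp": [0, 0, 0], "angular": [0, 0, 0]}, {"jaw": 0.4, "dp": [0, 0, 0], "angular": [0, 0, 0]}]'

```text
clock: 7.3
tool_pos: [566.2, -144.8, 51.2]
ee_rot: [0.121, 0.698, 0.117, -0.696]
wrist_force: [0.1, -0.1, -0.2]
finger_gap: 49.7
```

```bash
python3 go.py 566 -144.5 44 -70
```

```text
t 7.3 pos [ 566.2 -144.8   51.2] yaw -70.6 gap 49.7 F [ 0.1 -0.1 -0.2]
dp [ 0.36 -0.02  0.  ] ang [-0.02 -0.   -0.01]
```

Request:
carry_out --motion '[{"jaw": 0.4, "dp": [0.25, 0, 0], "angular": [0, 0, 0]}, {"jaw": 0.4, "dp": [0, 0, 0], "angular": [0, 0, 0]}]'

```text
clock: 7.47
tool_pos: [566.3, -144.9, 45.9]
ee_rot: [0.121, 0.698, 0.117, -0.696]
wrist_force: [-0.4, -0.6, -0.3]
finger_gap: 49.8
```

Request:
carry_out --motion '[{"jaw": 0.4, "dp": [0.1, 0, 0], "angular": [0, 0, 0]}, {"jaw": 0.4, "dp": [0, 0, 0], "angular": [0, 0, 0]}]'

```text
clock: 7.63
tool_pos: [566.6, -145.0, 43.8]
ee_rot: [0.121, 0.698, 0.117, -0.696]
wrist_force: [-0.7, -0.4, -0.0]
finger_gap: 49.8
```

Request:
carry_out --motion '[{"jaw": 0.62, "dp": [0, 0, 0], "angular": [0, 0, 0]}, {"jaw": 0.7, "dp": [0, 0, 0], "angular": [0, 0, 0]}, {"jaw": 0.75, "dp": [-0.1, 0, 0], "angular": [0, 0, 0]}, {"jaw": 0.75, "dp": [-0.5, 0, 0], "angular": [0, 0, 0]}, {"jaw": 0.8, "dp": [-0.8, 0, 0], "angular": [0, 0, 0]}]'

```text
clock: 8.05
tool_pos: [564.6, -144.4, 70.8]
ee_rot: [-0.121, -0.696, -0.117, 0.698]
wrist_force: [-0.0, -0.1, 0.7]
finger_gap: 68.2
```

Request:
carry_out --motion '[{"jaw": 0.8, "dp": [-1, 0, 0], "angular": [0, 0, 0]}, {"jaw": 0.9, "dp": [-1, 0, 0], "angular": [0, 0, 0]}, {"jaw": 0.9, "dp": [-1, 0, 0], "angular": [0, 0, 0]}, {"jaw": 0.9, "dp": [0, 0, 0], "angular": [0, 0, 0]}]'

```text
clock: 8.38
tool_pos: [565.8, -144.2, 138.7]
ee_rot: [0.121, 0.697, 0.117, -0.697]
wrist_force: [0.5, -0.2, 0.7]
finger_gap: 76.9
```

```bash
python3 go.py 455.2 18.8 100 -70
```

```text
t 8.38 pos [ 565.8 -144.2  138.7] yaw -70.6 gap 76.9 F [ 0.5 -0.2  0.7]
dp [ 1.87 -9.54  2.51] ang [-0.02 -0.   -0.01]
```

Request:
carry_out --motion '[{"jaw": 0.9, "dp": [0, -1, 0.26], "angular": [0, 0, 0]}, {"jaw": 0.9, "dp": [0, -1, 0.26], "angular": [0, 0, 0]}, {"jaw": 0.9, "dp": [0, -1, 0.26], "angular": [0, 0, 0]}, {"jaw": 0.9, "dp": [0, -1, 0.26], "angular": [0, 0, 0]}, {"jaw": 0.9, "dp": [0, -1, 0.26], "angular": [0, 0, 0]}]'

```text
clock: 8.8
tool_pos: [510.0, -61.1, 142.8]
ee_rot: [0.12, 0.701, 0.112, -0.694]
wrist_force: [0.6, 0.8, 0.9]
finger_gap: 76.8
```

Request:
carry_out --motion '[{"jaw": 0.9, "dp": [0, -1, 0.26], "angular": [0, 0, 0]}, {"jaw": 0.9, "dp": [0, -1, 0.26], "angular": [0, 0, 0]}, {"jaw": 0.9, "dp": [0.2, -1, 0.26], "angular": [0, 0, 0]}, {"jaw": 0.9, "dp": [0.5, -0.8, 0.2], "angular": [0, 0, 0]}, {"jaw": 0.9, "dp": [0.5, -0.5, 0.15], "angular": [0, 0, 0]}]'

```text
clock: 9.22
tool_pos: [458.6, 17.8, 120.7]
ee_rot: [0.121, 0.704, 0.112, -0.691]
wrist_force: [-0.2, -0.2, -0.9]
finger_gap: 77.2
```

Request:
carry_out --motion '[{"jaw": 0.9, "dp": [0.5, 0, 0], "angular": [0, 0, 0]}, {"jaw": 0.9, "dp": [0, 0, 0], "angular": [0, 0, 0]}]'

```text
clock: 9.38
tool_pos: [456.2, 20.3, 109.9]
ee_rot: [0.122, 0.703, 0.114, -0.692]
wrist_force: [-0.6, 0.0, -1.6]
finger_gap: 76.4
```

```bash
python3 go.py 455.5 18.5 60 -70; python3 -c "
from h import *
for n,X in(('top',(566,-144.5,25)),('scene',(566,-144.5,30))):
    a=robot.read_camera(n)[:,:,::-1]; u,v=w2px(n,X).astype(int);print(u,v)
    cv2.imwrite(f'pics/l{n}.png',cv2.resize(a[v-45:v+45,u-75:u+45],(400,300),interpolation=cv2.INTER_CUBIC))
cv2.imwrite('pics/l.png',np.hstack([cv2.imread(f'pics/l{n}.png') for n in('top','scene')]))"
```

```text
t 9.38 pos [456.2  20.3 109.9] yaw -70.8 gap 76.4 F [-0.6  0.  -1.6]
dp [2.5  0.04 0.1 ] ang [-0.03 -0.03 -0.03]
210 209
234 199
```

View pics/l.png

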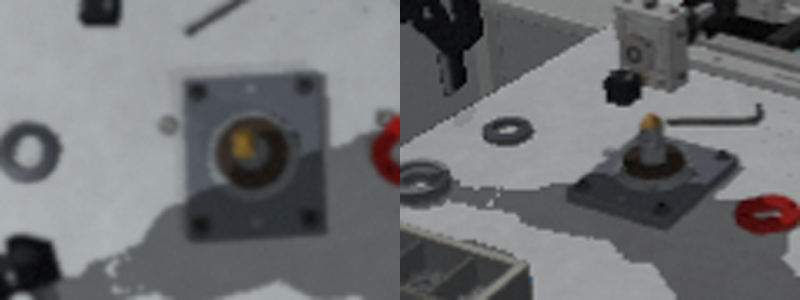

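The lining lies flat and centred round the hub at top crop (252,152). Next is the wheel, cross-checking its position in the scene picture.

```bash
python3 -c "
from h import *
a=cv2.imread('pics/scene0.png'); g=cv2.cvtColor(a,6)
for n,X in(('wheel',(455.3,18.5,14)),('spring',(571.6,22.9,3)),('narrow',(454.6,-371.1,3.5))):
  print(n,w2px('scene',X))
b=a[180:225,140:210]; c=a[235:270,260:320]
cv2.imwrite('pics/w.png',np.hstack([cv2.resize(b,(466,300),interpolation=2),cv2.resize(cv2.imread('pics/top0.png')[240:272,122:158],(334,300),interpolation=2)]))"
```

```text
wheel [164.79285631 206.28915899]
spring [191.26911375 192.39520411]
narrow [284.77655911 252.60950945]
```

View pics/w.png

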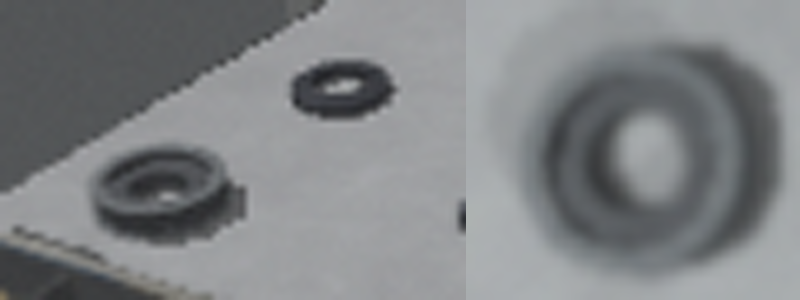

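Request:
carry_out --motion '[{"jaw": 1, "dp": [1, 0.04, 0.1], "angular": [0, -0.03, -0.03]}, {"jaw": 1, "dp": [0.5, 0, 0], "angular": [0, 0, 0]}, {"jaw": 1, "dp": [0.5, 0, 0], "angular": [0, 0, 0]}, {"jaw": 0.95, "dp": [0, 0, 0], "angular": [0, 0, 0]}, {"jaw": 0.95, "dp": [0, 0, 0], "angular": [0, 0, 0]}]'

```text
clock: 9.9
tool_pos: [459.8, 16.9, 72.5]
ee_rot: [0.117, 0.7, 0.117, -0.695]
wrist_force: [0.2, -0.5, 0.2]
finger_gap: 81.3
```

```bash
python3 go.py 455 19 40 -70
```

```text
t 9.9 pos [459.8  16.9  72.5] yaw -71.0 gap 81.3 F [ 0.2 -0.5  0.2]
dp [ 1.62 -0.18  0.2 ] ang [-0.04 -0.01 -0.  ]
```

Request:
carry_out --motion '[{"jaw": 0.95, "dp": [0, -0.18, 0.2], "angular": [0, 0, 0]}, {"jaw": 0.95, "dp": [0, 0, 0], "angular": [0, 0, 0]}, {"jaw": 0.95, "dp": [0.7, 0, 0], "angular": [0, 0, 0]}, {"jaw": 0.95, "dp": [0.6, 0, 0], "angular": [0, 0, 0]}, {"jaw": 0.9, "dp": [0, 0, 0], "angular": [0, 0, 0]}]'

```text
clock: 10.32
tool_pos: [456.3, 19.6, 48.6]
ee_rot: [0.117, 0.702, 0.116, -0.693]
wrist_force: [-0.9, 0.2, -0.3]
finger_gap: 77.5
```

```bash
python3 go.py 455 19 27 -70
```

```text
t 10.32 pos [456.3  19.6  48.6] yaw -71.0 gap 77.5 F [-0.9  0.2 -0.3]
dp [1.08 0.01 0.08] ang [-0.04 -0.02 -0.01]
```

Request:
carry_out --motion '[{"jaw": 0.88, "dp": [0.5, 0, 0.05], "angular": [0, 0, 0]}, {"jaw": 0.88, "dp": [0.45, 0, 0], "angular": [0, 0, 0]}, {"jaw": 0.88, "dp": [0, 0, 0], "angular": [0, 0, 0]}]'

```text
clock: 10.57
tool_pos: [456.4, 19.8, 30.7]
ee_rot: [0.117, 0.703, 0.117, -0.692]
wrist_force: [0.3, -0.1, 0.0]
finger_gap: 75.3
```

```bash
python3 go.py 455 19 27 -70
```

```text
t 10.57 pos [456.4  19.8  30.7] yaw -71.0 gap 75.3 F [ 0.3 -0.1  0. ]
dp [0.18 0.01 0.08] ang [-0.03 -0.03 -0.01]
```

Request:
carry_out --motion '[{"jaw": 0.8, "dp": [0.18, 0, 0.06], "angular": [0, -0.02, -0.01]}, {"jaw": 0.7, "dp": [0, 0, 0], "angular": [0, 0, 0]}, {"jaw": 0.5, "dp": [0, 0, 0], "angular": [0, 0, 0]}, {"jaw": 0.5, "dp": [0, 0, 0], "angular": [0, 0, 0]}, {"jaw": 0.5, "dp": [0, 0, 0], "angular": [0, 0, 0]}]' --squeeze 40

```text
clock: 10.98
tool_pos: [456.0, 19.7, 29.0]
ee_rot: [0.116, 0.699, 0.118, -0.696]
wrist_force: [0.4, 0.5, -1.4]
finger_gap: 55.5
```

Request:
carry_out --motion '[{"jaw": 0.5, "dp": [0, 0, 0], "angular": [0, 0, 0]}, {"jaw": 0.5, "dp": [-0.2, 0, 0], "angular": [0, 0, 0]}, {"jaw": 0.5, "dp": [0, 0, 0], "angular": [0, 0, 0]}]'

```text
clock: 11.23
tool_pos: [456.2, 19.5, 33.7]
ee_rot: [0.116, 0.699, 0.118, -0.696]
wrist_force: [0.0, -1.2, -0.4]
finger_gap: 55.7
```

Request:
carry_out --motion '[{"jaw": 0.5, "dp": [-1, 0, 0], "angular": [0, 0, 0]}, {"jaw": 0.5, "dp": [-1, 0, 0], "angular": [0, 0, 0]}, {"jaw": 0.5, "dp": [-1, 0, 0], "angular": [0, 0, 0]}, {"jaw": 0.5, "dp": [-1, 0, 0], "angular": [0, 0, 0]}, {"jaw": 0.5, "dp": [-1, 0, 0], "angular": [0, 0, 0]}]'

```text
clock: 11.65
tool_pos: [452.2, 18.8, 134.0]
ee_rot: [-0.116, -0.695, -0.118, 0.699]
wrist_force: [0.2, -0.1, -0.8]
finger_gap: 55.7
```

Request:
carry_out --motion '[{"jaw": 0.5, "dp": [-0.3, 1, -0.26], "angular": [0, 0, 0]}, {"jaw": 0.5, "dp": [0, 1, -0.26], "angular": [0, 0, 0]}, {"jaw": 0.5, "dp": [0, 1, -0.26], "angular": [0, 0, 0]}, {"jaw": 0.5, "dp": [0, 1, -0.26], "angular": [0, 0, 0]}, {"jaw": 0.5, "dp": [0, 1, -0.26], "angular": [0, 0, 0]}]'

```text
clock: 12.07
tool_pos: [511.9, -65.6, 146.1]
ee_rot: [0.119, 0.698, 0.122, -0.696]
wrist_force: [0.5, -0.1, -1.2]
finger_gap: 55.4
```

Request:
carry_out --motion '[{"jaw": 0.5, "dp": [0, 1, -0.26], "angular": [0, 0, 0]}, {"jaw": 0.5, "dp": [0, 1, -0.26], "angular": [0, 0, 0]}, {"jaw": 0.5, "dp": [0, 1, -0.26], "angular": [0, 0, 0]}, {"jaw": 0.5, "dp": [0, 0.5, -0.15], "angular": [0, 0, 0]}, {"jaw": 0.5, "dp": [0, 0, 0], "angular": [0, 0, 0]}]'

```text
clock: 12.48
tool_pos: [555.2, -132.8, 146.1]
ee_rot: [0.118, 0.698, 0.119, -0.696]
wrist_force: [-0.7, 0.1, -1.2]
finger_gap: 55.3
```

```bash
python3 go.py 566.3 -144.9 110 -70
```

```text
t 12.48 pos [ 555.2 -132.8  146.1] yaw -70.7 gap 55.3 F [-0.7  0.1 -1.2]
dp [ 1.81  0.76 -0.32] ang [-0.03 -0.01  0.  ]
```

Request:
carry_out --motion '[{"jaw": 0.5, "dp": [0.2, 0.76, -0.34], "angular": [0, 0, 0]}, {"jaw": 0.5, "dp": [0.5, 0, 0], "angular": [0, 0, 0]}, {"jaw": 0.5, "dp": [0.5, 0, 0], "angular": [0, 0, 0]}, {"jaw": 0.5, "dp": [0, 0, 0], "angular": [0, 0, 0]}]'

```text
clock: 12.82
tool_pos: [565.1, -142.0, 120.6]
ee_rot: [0.117, 0.698, 0.12, -0.696]
wrist_force: [-0.1, -0.3, -1.2]
finger_gap: 55.3
```

```bash
python3 go.py 566.9 -144.7 100 -70
```

```text
t 12.82 pos [ 565.1 -142.   120.6] yaw -70.7 gap 55.3 F [-0.1 -0.3 -1.2]
dp [ 1.03  0.16 -0.04] ang [-0.02 -0.    0.01]
```

Request:
carry_out --motion '[{"jaw": 0.5, "dp": [0.5, 0.16, -0.04], "angular": [0, 0, 0]}, {"jaw": 0.5, "dp": [0.4, 0, 0], "angular": [0, 0, 0]}, {"jaw": 0.5, "dp": [0, 0, 0], "angular": [0, 0, 0]}, {"jaw": 0.5, "dp": [0, 0, 0], "angular": [0, 0, 0]}]'

```text
clock: 13.15
tool_pos: [564.9, -141.3, 99.7]
ee_rot: [-0.118, -0.696, -0.123, 0.697]
wrist_force: [-0.4, 0.0, -0.9]
finger_gap: 55.4
```

```bash
python3 go.py 566.9 -144.7 80 -70
```

```text
t 13.15 pos [ 564.9 -141.3   99.7] yaw -70.4 gap 55.4 F [-0.4  0.  -0.9]
dp [ 0.98  0.2  -0.04] ang [-0.02  0.    0.01]
```

Request:
carry_out --motion '[{"jaw": 0.5, "dp": [0, 0.2, -0.04], "angular": [0, 0, 0]}, {"jaw": 0.5, "dp": [0, 0, 0], "angular": [0, 0, 0]}]'

```text
clock: 13.32
tool_pos: [566.9, -144.4, 99.6]
ee_rot: [-0.118, -0.696, -0.123, 0.697]
wrist_force: [0.2, 0.3, -1.3]
finger_gap: 55.3
```

Request:
carry_out --motion '[{"jaw": 0.5, "dp": [0.3, 0, 0], "angular": [0, 0, 0]}, {"jaw": 0.5, "dp": [0, 0, 0], "angular": [0, 0, 0]}]'

```text
clock: 13.48
tool_pos: [567.5, -144.7, 93.9]
ee_rot: [-0.118, -0.697, -0.123, 0.697]
wrist_force: [-0.3, 0.7, -1.8]
finger_gap: 55.9
```

```bash
python3 go.py 566.9 -144.7 75 -70
```

```text
t 13.48 pos [ 567.5 -144.7   93.9] yaw -70.4 gap 55.9 F [-0.3  0.7 -1.8]
dp [ 0.95 -0.    0.03] ang [-0.01 -0.    0.01]
```

Request:
carry_out --motion '[{"jaw": 0.5, "dp": [0.35, 0, 0.03], "angular": [0, 0, 0]}, {"jaw": 0.5, "dp": [0, 0, 0], "angular": [0, 0, 0]}, {"jaw": 0.5, "dp": [0, 0, 0], "angular": [0, 0, 0]}]'

```text
clock: 13.73
tool_pos: [567.2, -145.0, 86.4]
ee_rot: [0.118, 0.697, 0.122, -0.697]
wrist_force: [0.7, -1.1, -0.8]
finger_gap: 55.4
```

Request:
carry_out --motion '[{"jaw": 0.5, "dp": [0.35, 0, 0], "angular": [0, 0, 0]}, {"jaw": 0.5, "dp": [0, 0, 0], "angular": [0, 0, 0]}, {"jaw": 0.5, "dp": [0, 0, 0], "angular": [0, 0, 0]}]'

```text
clock: 13.98
tool_pos: [566.6, -144.9, 78.4]
ee_rot: [-0.118, -0.696, -0.123, 0.697]
wrist_force: [0.0, 0.6, -1.1]
finger_gap: 55.6
```

Request:
carry_out --motion '[{"jaw": 0.5, "dp": [0.3, 0, 0], "angular": [0, 0, 0]}, {"jaw": 0.5, "dp": [0, 0, 0], "angular": [0, 0, 0]}, {"jaw": 0.5, "dp": [0, 0, 0], "angular": [0, 0, 0]}]'

```text
clock: 14.23
tool_pos: [566.8, -144.8, 71.8]
ee_rot: [-0.118, -0.697, -0.123, 0.697]
wrist_force: [0.2, 0.2, -0.4]
finger_gap: 55.5
```

No contact force. I'll continue to about 57.

Request:
carry_out --motion '[{"jaw": 0.5, "dp": [0.35, 0, 0], "angular": [0, 0, 0]}, {"jaw": 0.5, "dp": [0, 0, 0], "angular": [0, 0, 0]}, {"jaw": 0.5, "dp": [0, 0, 0], "angular": [0, 0, 0]}]'

```text
clock: 14.48
tool_pos: [566.7, -144.8, 64.1]
ee_rot: [-0.118, -0.697, -0.123, 0.697]
wrist_force: [-0.2, 0.5, -1.3]
finger_gap: 55.5
```

Request:
carry_out --motion '[{"jaw": 0.5, "dp": [0.2, 0, 0], "angular": [0, 0, 0]}, {"jaw": 0.5, "dp": [0, 0, 0], "angular": [0, 0, 0]}, {"jaw": 0.5, "dp": [0, 0, 0], "angular": [0, 0, 0]}]'

```text
clock: 14.73
tool_pos: [566.9, -144.7, 59.6]
ee_rot: [-0.118, -0.697, -0.123, 0.697]
wrist_force: [0.6, 0.8, -0.6]
finger_gap: 55.9
```

Request:
carry_out --motion '[{"jaw": 0.5, "dp": [0.1, 0, 0], "angular": [0, 0, 0]}, {"jaw": 0.5, "dp": [0, 0, 0], "angular": [0, 0, 0]}]'

```text
clock: 14.9
tool_pos: [567.0, -144.7, 57.5]
ee_rot: [-0.118, -0.697, -0.123, 0.697]
wrist_force: [-0.3, -0.8, -1.9]
finger_gap: 55.5
```

Request:
carry_out --motion '[{"jaw": 0.5, "dp": [0.06, 0, 0], "angular": [0, 0, 0]}, {"jaw": 0.66, "dp": [0, 0, 0], "angular": [0, 0, 0]}, {"jaw": 0.75, "dp": [0, 0, 0], "angular": [0, 0, 0]}, {"jaw": 0.8, "dp": [-0.1, 0, 0], "angular": [0, 0, 0]}, {"jaw": 0.85, "dp": [-0.5, 0, 0], "angular": [0, 0, 0]}]'

```text
clock: 15.32
tool_pos: [566.3, -144.6, 67.5]
ee_rot: [-0.118, -0.696, -0.123, 0.698]
wrist_force: [0.2, -0.3, 0.3]
finger_gap: 72.4
```

Request:
carry_out --motion '[{"jaw": 0.85, "dp": [-1, 0, 0], "angular": [0, 0, 0]}, {"jaw": 0.85, "dp": [-1, 0, 0], "angular": [0, 0, 0]}, {"jaw": 0.85, "dp": [-1, 0, 0], "angular": [0, 0, 0]}, {"jaw": 0.8, "dp": [-0.5, 0.5, 0.25], "angular": [0, 0, 0]}, {"jaw": 0.8, "dp": [0, 1, 0.7], "angular": [0, 0, 0]}]'

```text
clock: 15.73
tool_pos: [561.7, -175.4, 145.4]
ee_rot: [0.12, 0.697, 0.126, -0.695]
wrist_force: [0.2, 0.0, -0.1]
finger_gap: 68.3
```

```bash
python3 go.py 454.6 -371.1 110 -70
```

```text
t 15.73 pos [ 561.7 -175.4  145.4] yaw -69.9 gap 68.3 F [ 0.2  0.  -0.1]
dp [1.67 7.37 8.39] ang [ 0.   -0.01  0.02]
```

Request:
carry_out --motion '[{"jaw": 0.75, "dp": [0, 0.87, 1], "angular": [0, 0, 0]}, {"jaw": 0.75, "dp": [0, 0.87, 1], "angular": [0, 0, 0]}, {"jaw": 0.75, "dp": [0, 0.87, 1], "angular": [0, 0, 0]}, {"jaw": 0.75, "dp": [0, 0.87, 1], "angular": [0, 0, 0]}, {"jaw": 0.75, "dp": [0, 0.87, 1], "angular": [0, 0, 0]}]'

```text
clock: 16.15
tool_pos: [497.7, -299.3, 149.5]
ee_rot: [0.123, 0.7, 0.126, -0.692]
wrist_force: [-0.4, -0.3, 0.6]
finger_gap: 64.1
```

Request:
carry_out --motion '[{"jaw": 0.7, "dp": [0.2, 0.87, 1], "angular": [0, 0, 0]}, {"jaw": 0.7, "dp": [0.5, 0.87, 1], "angular": [0, 0, 0]}, {"jaw": 0.7, "dp": [0.5, 0.5, 0.6], "angular": [0, 0, 0]}, {"jaw": 0.7, "dp": [0, 0, 0], "angular": [0, 0, 0]}, {"jaw": 0.7, "dp": [0, 0, 0], "angular": [0, 0, 0]}]'

```text
clock: 16.57
tool_pos: [456.1, -374.3, 127.5]
ee_rot: [0.121, 0.701, 0.118, -0.693]
wrist_force: [0.8, 0.2, 0.0]
finger_gap: 59.7
```

```bash
python3 go.py 454.6 -371.1 70 -70; python3 -c "
from h import *
for n,X in(('top',(566,-144.5,35)),('scene',(566,-144.5,40))):
    a=robot.read_camera(n)[:,:,::-1]; u,v=w2px(n,X).astype(int)
    cv2.imwrite(f'pics/l{n}.png',cv2.resize(a[v-30:v+30,u-40:u+40],(400,300),interpolation=cv2.INTER_CUBIC))
cv2.imwrite('pics/l2.png',np.hstack([cv2.imread(f'pics/l{n}.png') for n in('top','scene')]))"
```

```text
t 16.57 pos [ 456.1 -374.3  127.5] yaw -70.5 gap 59.7 F [0.8 0.2 0. ]
dp [ 2.87 -0.19  0.05] ang [-0.02 -0.02 -0.01]
```

View pics/l2.png

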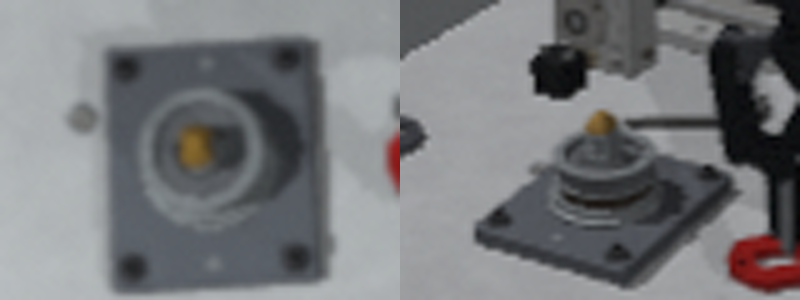

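The wheel is home, level on the lining with its recess up. The top picture shows it concentric, at crop (200,150). Next is the narrow lining.

Request:
carry_out --motion '[{"jaw": 0.7, "dp": [1, -0.19, 0.05], "angular": [0, -0.02, -0.01]}, {"jaw": 0.7, "dp": [1, 0, 0], "angular": [0, 0, 0]}, {"jaw": 0.7, "dp": [1, 0, 0], "angular": [0, 0, 0]}, {"jaw": 0.7, "dp": [0, 0, 0], "angular": [0, 0, 0]}, {"jaw": 0.7, "dp": [0, 0, 0], "angular": [0, 0, 0]}]'

```text
clock: 17.08
tool_pos: [463.2, -364.3, 70.6]
ee_rot: [0.125, 0.699, 0.123, -0.693]
wrist_force: [0.3, 0.4, 0.6]
finger_gap: 60.0
```

```bash
python3 go.py 454.6 -371.1 40 -70
```

```text
t 17.08 pos [ 463.2 -364.3   70.6] yaw -69.7 gap 60.0 F [0.3 0.4 0.6]
dp [1.53 0.16 0.53] ang [ 0.01 -0.02 -0.01]
```

Request:
carry_out --motion '[{"jaw": 0.7, "dp": [0, 0.16, 0.53], "angular": [0, -0.02, -0.01]}, {"jaw": 0.7, "dp": [0, 0, 0], "angular": [0, 0, 0]}, {"jaw": 0.7, "dp": [0.6, 0, 0], "angular": [0, 0, 0]}, {"jaw": 0.7, "dp": [0.5, 0, 0], "angular": [0, 0, 0]}, {"jaw": 0.7, "dp": [0, 0, 0], "angular": [0, 0, 0]}]'

```text
clock: 17.5
tool_pos: [457.4, -371.4, 51.9]
ee_rot: [0.127, 0.697, 0.124, -0.695]
wrist_force: [-0.1, -0.0, -0.3]
finger_gap: 60.1
```

```bash
python3 go.py 454.6 -371.1 28 -70
```

```text
t 17.5 pos [ 457.4 -371.4   51.9] yaw -69.6 gap 60.1 F [-0.1 -0.  -0.3]
dp [ 1.19 -0.07  0.13] ang [ 0.02 -0.01 -0.01]
```

Request:
carry_out --motion '[{"jaw": 0.65, "dp": [0.3, -0.07, 0.13], "angular": [0, 0, 0]}, {"jaw": 0.6, "dp": [0.35, 0, 0], "angular": [0, 0, 0]}, {"jaw": 0.6, "dp": [0.3, 0, 0], "angular": [0, 0, 0]}, {"jaw": 0.6, "dp": [0, 0, 0], "angular": [0, 0, 0]}]'

```text
clock: 17.83
tool_pos: [453.7, -371.0, 30.3]
ee_rot: [0.127, 0.697, 0.124, -0.695]
wrist_force: [-0.4, 0.1, 0.1]
finger_gap: 51.1
```

```bash
python3 go.py 454.6 -371.1 27 -70
```

```text
t 17.83 pos [ 453.7 -371.    30.3] yaw -69.6 gap 51.1 F [-0.4  0.1  0.1]
dp [ 0.17  0.02 -0.04] ang [ 0.01 -0.   -0.01]
```

Request:
carry_out --motion '[{"jaw": 0.55, "dp": [0.16, 0, -0.04], "angular": [0, 0, 0]}, {"jaw": 0.45, "dp": [0, 0, 0], "angular": [0, 0, 0]}, {"jaw": 0.3, "dp": [0, 0, 0], "angular": [0, 0, 0]}, {"jaw": 0.3, "dp": [0, 0, 0], "angular": [0, 0, 0]}, {"jaw": 0.3, "dp": [0, 0, 0], "angular": [0, 0, 0]}]' --squeeze 30

```text
clock: 18.25
tool_pos: [454.7, -370.8, 27.0]
ee_rot: [0.126, 0.697, 0.124, -0.695]
wrist_force: [-0.3, -0.3, -0.4]
finger_gap: 35.3
```

Request:
carry_out --motion '[{"jaw": 0.3, "dp": [0, 0, 0], "angular": [0, 0, 0]}]'

```text
clock: 18.33
tool_pos: [454.9, -370.9, 27.2]
ee_rot: [0.127, 0.697, 0.124, -0.695]
wrist_force: [-0.3, 0.2, -0.3]
finger_gap: 35.1
```

Request:
carry_out --motion '[{"jaw": 0.3, "dp": [-0.3, 0, 0], "angular": [0, 0, 0]}, {"jaw": 0.3, "dp": [-1, 0, 0], "angular": [0, 0, 0]}, {"jaw": 0.3, "dp": [0, 0, 0], "angular": [0, 0, 0]}]'

```text
clock: 18.58
tool_pos: [454.6, -370.6, 54.0]
ee_rot: [0.126, 0.697, 0.125, -0.695]
wrist_force: [0.7, -0.7, -0.4]
finger_gap: 35.3
```

```bash
python3 go.py 566.4 -144.8 150 -70;  python3 -c "
from h import *
s,_=st();n='scene';a=robot.read_camera(n)[:,:,::-1]; u,v=w2px(n,s['tool_pos']-[0,0,20]).astype(int)
cv2.imwrite('pics/n.png',cv2.resize(a[v-25:v+25,u-33:u+33],None,fx=9,fy=9,interpolation=cv2.INTER_CUBIC))"
```

```text
t 18.58 pos [ 454.6 -370.6   54. ] yaw -69.6 gap 35.3 F [ 0.7 -0.7 -0.4]
dp [-4.81 -8.61 -9.19] ang [ 0.02 -0.   -0.01]
```

View pics/n.png

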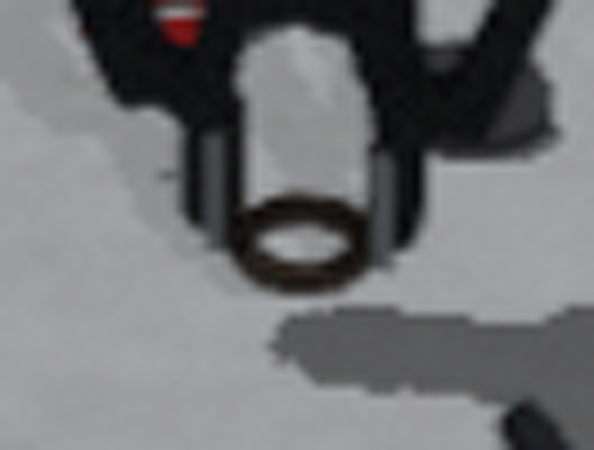

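Request:
carry_out --motion '[{"jaw": 0.3, "dp": [-1, 0, 0], "angular": [0, 0, 0]}, {"jaw": 0.3, "dp": [-1, 0, 0], "angular": [0, 0, 0]}, {"jaw": 0.3, "dp": [-1, -0.4, -0.4], "angular": [0, 0, 0]}, {"jaw": 0.3, "dp": [-1, -0.94, -1], "angular": [0, 0, 0]}, {"jaw": 0.3, "dp": [-0.5, -0.94, -1], "angular": [0, 0, 0]}]'

```text
clock: 19.05
tool_pos: [476.9, -313.9, 141.6]
ee_rot: [-0.121, -0.694, -0.122, 0.699]
wrist_force: [0.9, 0.6, -0.3]
finger_gap: 35.5
```

Request:
carry_out --motion '[{"jaw": 0.3, "dp": [0, -0.94, -1], "angular": [0, 0, 0]}, {"jaw": 0.3, "dp": [0, -0.94, -1], "angular": [0, 0, 0]}, {"jaw": 0.3, "dp": [0, -0.94, -1], "angular": [0, 0, 0]}, {"jaw": 0.3, "dp": [0, -0.94, -1], "angular": [0, 0, 0]}, {"jaw": 0.3, "dp": [0, -0.94, -1], "angular": [0, 0, 0]}]'

```text
clock: 19.47
tool_pos: [541.7, -188.2, 143.9]
ee_rot: [-0.121, -0.695, -0.119, 0.698]
wrist_force: [1.0, -0.8, 0.1]
finger_gap: 35.7
```

```bash
python3 go.py 566.4 -144.8 120 -70
```

```text
t 19.47 pos [ 541.7 -188.2  143.9] yaw -70.5 gap 35.7 F [ 1.  -0.8  0.1]
dp [ 1.19 -1.64 -1.89] ang [-0.02  0.01 -0.  ]
```

Request:
carry_out --motion '[{"jaw": 0.3, "dp": [0.2, -0.8, -0.9], "angular": [0, 0, 0]}, {"jaw": 0.3, "dp": [0.2, -0.3, -0.3], "angular": [0, 0, 0]}, {"jaw": 0.3, "dp": [0.2, 0, 0], "angular": [0, 0, 0]}, {"jaw": 0.3, "dp": [0, 0, 0], "angular": [0, 0, 0]}, {"jaw": 0.3, "dp": [0, 0, 0], "angular": [0, 0, 0]}]'

```text
clock: 19.88
tool_pos: [558.8, -151.3, 129.6]
ee_rot: [-0.123, -0.695, -0.124, 0.698]
wrist_force: [-0.1, -0.5, -0.7]
finger_gap: 35.3
```

```bash
python3 go.py 566.5 -144.8 108 -70
```

```text
t 19.88 pos [ 558.8 -151.3  129.6] yaw -69.9 gap 35.3 F [-0.1 -0.5 -0.7]
dp [ 1.08 -0.17 -0.47] ang [0.   0.01 0.  ]
```

Request:
carry_out --motion '[{"jaw": 0.3, "dp": [0.1, -0.17, -0.47], "angular": [0, 0, 0]}, {"jaw": 0.3, "dp": [0, 0, 0], "angular": [0, 0, 0]}, {"jaw": 0.3, "dp": [0.6, 0, 0], "angular": [0, 0, 0]}, {"jaw": 0.3, "dp": [0.4, 0, 0], "angular": [0, 0, 0]}, {"jaw": 0.3, "dp": [0, 0, 0], "angular": [0, 0, 0]}]'

```text
clock: 20.3
tool_pos: [565.1, -150.8, 105.8]
ee_rot: [-0.121, -0.695, -0.12, 0.699]
wrist_force: [-0.4, 0.6, 0.5]
finger_gap: 35.4
```

```bash
python3 go.py 566.5 -144.8 80 -70
```

```text
t 20.3 pos [ 565.1 -150.8  105.8] yaw -70.4 gap 35.4 F [-0.4  0.6  0.5]
dp [ 1.29 -0.26 -0.17] ang [-0.01  0.01 -0.  ]
```

Request:
carry_out --motion '[{"jaw": 0.3, "dp": [0, -0.26, -0.17], "angular": [0, 0, 0]}, {"jaw": 0.3, "dp": [0, 0, 0], "angular": [0, 0, 0]}, {"jaw": 0.3, "dp": [0, 0, 0], "angular": [0, 0, 0]}]'

```text
clock: 20.55
tool_pos: [565.5, -145.2, 104.3]
ee_rot: [-0.12, -0.694, -0.119, 0.7]
wrist_force: [0.1, 0.1, -0.5]
finger_gap: 35.8
```

```bash
python3 go.py 566.5 -144.8 80 -70
```

```text
t 20.55 pos [ 565.5 -145.2  104.3] yaw -70.5 gap 35.8 F [ 0.1  0.1 -0.5]
dp [ 1.21 -0.   -0.06] ang [-0.02  0.02  0.  ]
```

Request:
carry_out --motion '[{"jaw": 0.3, "dp": [0.35, 0, -0.05], "angular": [0, 0, 0]}, {"jaw": 0.3, "dp": [0, 0, 0], "angular": [0, 0, 0]}, {"jaw": 0.3, "dp": [0.35, 0, 0], "angular": [0, 0, 0]}, {"jaw": 0.3, "dp": [0, 0, 0], "angular": [0, 0, 0]}]'

```text
clock: 20.88
tool_pos: [567.0, -144.5, 89.7]
ee_rot: [-0.121, -0.695, -0.119, 0.699]
wrist_force: [-0.5, -0.1, 0.3]
finger_gap: 35.9
```

Request:
carry_out --motion '[{"jaw": 0.3, "dp": [0.3, 0, 0], "angular": [0, 0, 0]}, {"jaw": 0.3, "dp": [0, 0, 0], "angular": [0, 0, 0]}, {"jaw": 0.3, "dp": [0, 0, 0], "angular": [0, 0, 0]}]'

```text
clock: 21.13
tool_pos: [566.9, -144.6, 82.7]
ee_rot: [-0.12, -0.695, -0.119, 0.699]
wrist_force: [0.1, -0.2, -0.8]
finger_gap: 35.9
```

```bash
python3 go.py 566.5 -144.8 67 -70
```

```text
t 21.13 pos [ 566.9 -144.6   82.7] yaw -70.5 gap 35.9 F [ 0.1 -0.2 -0.8]
dp [0.79 0.   0.02] ang [-0.02  0.01 -0.  ]
```

Request:
carry_out --motion '[{"jaw": 0.3, "dp": [0.35, 0, 0.02], "angular": [0, 0, 0]}, {"jaw": 0.3, "dp": [0, 0, 0], "angular": [0, 0, 0]}, {"jaw": 0.3, "dp": [0.2, 0, 0], "angular": [0, 0, 0]}, {"jaw": 0.3, "dp": [0, 0, 0], "angular": [0, 0, 0]}, {"jaw": 0.3, "dp": [0, 0, 0], "angular": [0, 0, 0]}]'

```text
clock: 21.55
tool_pos: [566.3, -144.9, 70.5]
ee_rot: [-0.12, -0.694, -0.119, 0.699]
wrist_force: [0.1, -0.4, -0.0]
finger_gap: 35.7
```

```bash
python3 go.py 566.5 -144.8 67 -70
```

```text
t 21.55 pos [ 566.3 -144.9   70.5] yaw -70.5 gap 35.7 F [ 0.1 -0.4 -0. ]
dp [ 0.17 -0.   -0.01] ang [-0.02  0.01 -0.  ]
```

Request:
carry_out --motion '[{"jaw": 0.3, "dp": [0.18, 0, 0], "angular": [0, 0, 0]}, {"jaw": 0.3, "dp": [0, 0, 0], "angular": [0, 0, 0]}, {"jaw": 0.3, "dp": [0, 0, 0], "angular": [0, 0, 0]}]'

```text
clock: 21.8
tool_pos: [566.5, -144.9, 66.6]
ee_rot: [-0.12, -0.695, -0.119, 0.699]
wrist_force: [-0.6, 0.3, -0.1]
finger_gap: 35.3
```

Request:
carry_out --motion '[{"jaw": 0.5, "dp": [0, 0, 0], "angular": [0, 0, 0]}, {"jaw": 0.6, "dp": [0, 0, 0], "angular": [0, 0, 0]}, {"jaw": 0.65, "dp": [0, 0, 0], "angular": [0, 0, 0]}, {"jaw": 0.65, "dp": [-0.4, 0, 0], "angular": [0, 0, 0]}]'

```text
clock: 22.13
tool_pos: [565.7, -144.7, 73.9]
ee_rot: [-0.12, -0.694, -0.12, 0.7]
wrist_force: [0.2, -0.6, 1.1]
finger_gap: 55.6
```

Request:
carry_out --motion '[{"jaw": 0.75, "dp": [-1, 0, 0], "angular": [0, 0, 0]}, {"jaw": 0.8, "dp": [-1, 0, 0], "angular": [0, 0, 0]}, {"jaw": 0.8, "dp": [-1, 0, 0], "angular": [0, 0, 0]}, {"jaw": 0.8, "dp": [-0.5, 0.5, 0], "angular": [0.4, 0, 0]}, {"jaw": 0.8, "dp": [0, 1, 0.3], "angular": [0, 0, 0]}]'

```text
clock: 22.55
tool_pos: [569.3, -170.0, 150.3]
ee_rot: [-0.076, -0.701, -0.077, 0.705]
wrist_force: [0.5, -0.0, -0.0]
finger_gap: 68.4
```

```bash
python3 go.py 575.8 -355.8 130 -56.6
```

```text
t 22.55 pos [ 569.3 -170.   150.3] yaw -77.6 gap 68.4 F [ 0.5 -0.  -0. ]
dp [1.01 9.14 1.68] ang [-0.73  0.01  0.01]
```

Request:
carry_out --motion '[{"jaw": 0.8, "dp": [0, 0, 0], "angular": [-0.25, 0, 0]}, {"jaw": 0.8, "dp": [0, 0, 0], "angular": [-0.25, 0, 0]}, {"jaw": 0.8, "dp": [0, 0, 0], "angular": [-0.23, 0, 0]}, {"jaw": 0.8, "dp": [0, 0, 0], "angular": [0, 0, 0]}]'

```text
clock: 22.88
tool_pos: [570.2, -176.2, 155.8]
ee_rot: [-0.207, -0.676, -0.204, 0.677]
wrist_force: [-0.2, -0.4, 1.0]
finger_gap: 68.4
```

```bash
python3 go.py 575.8 -355.8 130 -56.6
```

```text
t 22.88 pos [ 570.2 -176.2  155.8] yaw -56.2 gap 68.4 F [-0.2 -0.4  1. ]
dp [1.33 7.61 4.76] ang [ 0.02  0.01 -0.01]
```

Request:
carry_out --motion '[{"jaw": 0.8, "dp": [0, 1, 0.62], "angular": [0, 0, 0]}, {"jaw": 0.8, "dp": [0, 1, 0.62], "angular": [0, 0, 0]}, {"jaw": 0.8, "dp": [0, 1, 0.62], "angular": [0, 0, 0]}, {"jaw": 0.8, "dp": [0, 1, 0.62], "angular": [0, 0, 0]}, {"jaw": 0.8, "dp": [0, 1, 0.62], "angular": [0, 0, 0]}]'

```text
clock: 23.3
tool_pos: [576.2, -289.3, 159.1]
ee_rot: [0.204, 0.678, 0.204, -0.676]
wrist_force: [0.1, -0.6, 1.1]
finger_gap: 68.3
```

Request:
carry_out --motion '[{"jaw": 0.8, "dp": [0.5, 1, 0.62], "angular": [0, 0, 0]}, {"jaw": 0.8, "dp": [0.5, 0.9, 0.5], "angular": [0, 0, 0]}, {"jaw": 0.8, "dp": [0.5, 0.3, 0.2], "angular": [0, 0, 0]}, {"jaw": 0.8, "dp": [0, 0, 0], "angular": [0, 0, 0]}, {"jaw": 0.8, "dp": [0, 0, 0], "angular": [0, 0, 0]}]'

```text
clock: 23.72
tool_pos: [577.5, -349.1, 130.3]
ee_rot: [0.198, 0.68, 0.194, -0.678]
wrist_force: [0.2, 0.9, 0.2]
finger_gap: 68.4
```

```bash
python3 go.py 575.8 -355.8 60 -56.6; python3 -c "
from h import *
for n,X in(('top',(566,-144.5,45)),('scene',(566,-144.5,45))):
    a=robot.read_camera(n)[:,:,::-1]; u,v=w2px(n,X).astype(int)
    cv2.imwrite(f'pics/l{n}.png',cv2.resize(a[v-30:v+30,u-40:u+40],(400,300),interpolation=cv2.INTER_CUBIC))
cv2.imwrite('pics/l3.png',np.hstack([cv2.imread(f'pics/l{n}.png') for n in('top','scene')]))"
```

```text
t 23.72 pos [ 577.5 -349.1  130.3] yaw -57.8 gap 68.4 F [0.2 0.9 0.2]
dp [3.52 0.22 0.25] ang [-0.04 -0.   -0.01]
```

View pics/l3.png

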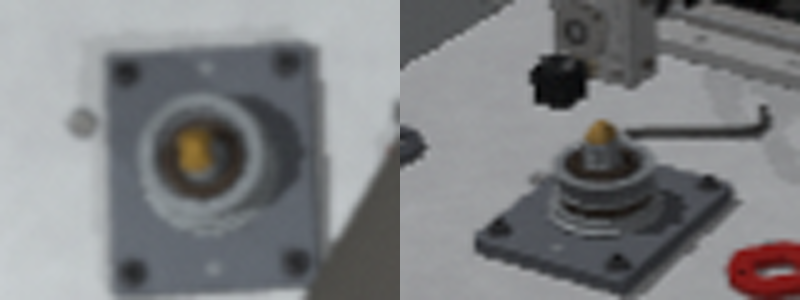

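The narrow lining is nested in the recess with its top flat, top crop (205,152). Now the plate, whose flats are gripped at jaw yaw -56.6°.

Request:
carry_out --motion '[{"jaw": 0.8, "dp": [0.6, 0.22, 0.25], "angular": [-0.04, 0, 0]}, {"jaw": 0.8, "dp": [1, 0, 0], "angular": [0, 0, 0]}, {"jaw": 0.8, "dp": [1, 0, 0], "angular": [0, 0, 0]}, {"jaw": 0.8, "dp": [0, 0, 0], "angular": [0, 0, 0]}, {"jaw": 0.8, "dp": [0, 0, 0], "angular": [0, 0, 0]}]'

```text
clock: 24.23
tool_pos: [579.3, -349.4, 78.5]
ee_rot: [0.21, 0.679, 0.206, -0.673]
wrist_force: [-0.8, -0.7, 0.8]
finger_gap: 68.6
```

```bash
python3 go.py 575.8 -355.8 40 -56.6
```

```text
t 24.23 pos [ 579.3 -349.4   78.5] yaw -55.8 gap 68.6 F [-0.8 -0.7  0.8]
dp [1.93 0.15 0.34] ang [ 0.03 -0.01 -0.01]
```

Request:
carry_out --motion '[{"jaw": 0.8, "dp": [0, 0.15, 0.34], "angular": [0.03, 0, 0]}, {"jaw": 0.8, "dp": [0, 0, 0], "angular": [0, 0, 0]}, {"jaw": 0.8, "dp": [0.7, 0, 0], "angular": [0, 0, 0]}, {"jaw": 0.8, "dp": [0.6, 0, 0], "angular": [0, 0, 0]}, {"jaw": 0.8, "dp": [0, 0, 0], "angular": [0, 0, 0]}]'

```text
clock: 24.65
tool_pos: [577.2, -356.4, 54.2]
ee_rot: [0.206, 0.682, 0.2, -0.673]
wrist_force: [-1.0, 0.3, -0.5]
finger_gap: 68.3
```

```bash
python3 go.py 575.8 -355.8 27 -56.6
```

```text
t 24.65 pos [ 577.2 -356.4   54.2] yaw -56.7 gap 68.3 F [-1.   0.3 -0.5]
dp [ 1.36 -0.08  0.05] ang [-0.   -0.02 -0.02]
```

Request:
carry_out --motion '[{"jaw": 0.75, "dp": [0.6, -0.07, 0.05], "angular": [0, -0.02, -0.02]}, {"jaw": 0.7, "dp": [0.5, 0, 0], "angular": [0, 0, 0]}, {"jaw": 0.7, "dp": [0, 0, 0], "angular": [0, 0, 0]}, {"jaw": 0.7, "dp": [0, 0, 0], "angular": [0, 0, 0]}]'

```text
clock: 24.98
tool_pos: [575.2, -355.5, 28.4]
ee_rot: [-0.203, -0.676, -0.203, 0.678]
wrist_force: [-0.1, -0.3, 0.5]
finger_gap: 59.8
```

```bash
python3 go.py 575.8 -355.8 25 -56.6
```

```text
t 24.98 pos [ 575.2 -355.5   28.4] yaw -56.7 gap 59.8 F [-0.1 -0.3  0.5]
dp [ 0.17  0.03 -0.01] ang [-0.    0.01  0.  ]
```

Request:
carry_out --motion '[{"jaw": 0.65, "dp": [0.16, 0.02, 0], "angular": [0, 0, 0]}, {"jaw": 0.55, "dp": [0, 0, 0], "angular": [0, 0, 0]}, {"jaw": 0.4, "dp": [0, 0, 0], "angular": [0, 0, 0]}, {"jaw": 0.4, "dp": [0, 0, 0], "angular": [0, 0, 0]}, {"jaw": 0.4, "dp": [0, 0, 0], "angular": [0, 0, 0]}]' --squeeze 40

```text
clock: 25.4
tool_pos: [575.9, -355.9, 25.4]
ee_rot: [-0.203, -0.677, -0.203, 0.678]
wrist_force: [-0.7, -0.0, 0.2]
finger_gap: 45.1
```

Request:
carry_out --motion '[{"jaw": 0.4, "dp": [0, 0, 0], "angular": [0, 0, 0]}]'

```text
clock: 25.48
tool_pos: [576.0, -356.0, 25.6]
ee_rot: [-0.203, -0.677, -0.203, 0.678]
wrist_force: [0.1, 0.5, -1.3]
finger_gap: 45.5
```

Request:
carry_out --motion '[{"jaw": 0.4, "dp": [-0.4, 0, 0], "angular": [0, 0, 0]}, {"jaw": 0.4, "dp": [-1, 0, 0], "angular": [0, 0, 0]}, {"jaw": 0.4, "dp": [-1, 0, 0], "angular": [0.25, 0, 0]}, {"jaw": 0.4, "dp": [-1, 0, 0], "angular": [0.25, 0, 0]}, {"jaw": 0.4, "dp": [-1, 0, 0], "angular": [0.25, 0, 0]}]'

```text
clock: 25.9
tool_pos: [572.7, -354.3, 113.2]
ee_rot: [-0.069, -0.7, -0.073, 0.707]
wrist_force: [-0.4, -0.7, -0.4]
finger_gap: 45.4
```

Request:
carry_out --motion '[{"jaw": 0.4, "dp": [-1, 0, 0], "angular": [0.24, 0, 0]}, {"jaw": 0.4, "dp": [0, 0, 0], "angular": [0, 0, 0]}]'

```text
clock: 26.07
tool_pos: [575.2, -355.4, 140.0]
ee_rot: [-0.024, -0.706, -0.026, 0.707]
wrist_force: [0.3, -0.4, 0.6]
finger_gap: 45.4
```

```bash
python3 go.py 566.5 -144.8 140 -86.7
```

```text
t 26.07 pos [ 575.2 -355.4  140. ] yaw -85.9 gap 45.4 F [ 0.3 -0.4  0.6]
dp [  0.02 -10.53  -0.31] ang [0.03 0.   0.  ]
```

Gap 45.4 means it is gripped on the flats (47 minus the usual offset of about 2). I'll carry it over.

Request:
carry_out --motion '[{"jaw": 0.4, "dp": [0, -1, -0.03], "angular": [0, 0, 0]}, {"jaw": 0.4, "dp": [0, -1, -0.03], "angular": [0.02, 0, 0]}, {"jaw": 0.4, "dp": [0, -1, -0.03], "angular": [0, 0, 0]}, {"jaw": 0.4, "dp": [0, -1, -0.03], "angular": [0, 0, 0]}, {"jaw": 0.4, "dp": [0, -1, -0.03], "angular": [0, 0, 0]}]'

```text
clock: 26.48
tool_pos: [570.6, -259.3, 142.6]
ee_rot: [0.024, 0.708, 0.02, -0.706]
wrist_force: [0.5, -0.1, -0.6]
finger_gap: 45.5
```

Request:
carry_out --motion '[{"jaw": 0.4, "dp": [0, -1, -0.03], "angular": [0, 0, 0]}, {"jaw": 0.4, "dp": [0, -1, -0.03], "angular": [0, 0, 0]}, {"jaw": 0.4, "dp": [0, -1, -0.03], "angular": [0, 0, 0]}, {"jaw": 0.4, "dp": [0, -1, -0.03], "angular": [0, 0, 0]}, {"jaw": 0.4, "dp": [0, -0.4, 0], "angular": [0, 0, 0]}]'

```text
clock: 26.9
tool_pos: [565.5, -163.4, 141.2]
ee_rot: [0.029, 0.707, 0.027, -0.706]
wrist_force: [0.5, -0.7, -0.7]
finger_gap: 45.7
```

Request:
carry_out --motion '[{"jaw": 0.4, "dp": [0, 0, 0], "angular": [0, 0, 0]}, {"jaw": 0.4, "dp": [0, 0, 0], "angular": [0, 0, 0]}]'

```text
clock: 27.07
tool_pos: [565.4, -161.2, 141.1]
ee_rot: [0.031, 0.707, 0.029, -0.706]
wrist_force: [0.2, -0.1, -0.0]
finger_gap: 45.4
```

```bash
python3 go.py 566.6 -144.8 104 -86.7
```

```text
t 27.07 pos [ 565.4 -161.2  141.1] yaw -85.1 gap 45.4 F [ 0.2 -0.1 -0. ]
dp [ 1.85 -0.82 -0.13] ang [ 0.06 -0.   -0.  ]
```

Request:
carry_out --motion '[{"jaw": 0.4, "dp": [0, -0.82, -0.1], "angular": [0.06, 0, 0]}, {"jaw": 0.4, "dp": [0, 0, 0], "angular": [0, 0, 0]}, {"jaw": 0.4, "dp": [0.7, 0, 0], "angular": [0, 0, 0]}, {"jaw": 0.4, "dp": [0.6, 0, 0], "angular": [0, 0, 0]}, {"jaw": 0.4, "dp": [0, 0, 0], "angular": [0, 0, 0]}]'

```text
clock: 27.48
tool_pos: [566.6, -152.6, 114.8]
ee_rot: [0.02, 0.708, 0.015, -0.706]
wrist_force: [-1.2, -0.3, -1.1]
finger_gap: 45.7
```

```bash
python3 go.py 566.6 -144.8 98 -86.7
```

```text
t 27.48 pos [ 566.6 -152.6  114.8] yaw -87.1 gap 45.7 F [-1.2 -0.3 -1.1]
dp [ 0.84 -0.4  -0.01] ang [-0.01 -0.01 -0.01]
```

Request:
carry_out --motion '[{"jaw": 0.4, "dp": [0, -0.4, 0], "angular": [0, 0, 0]}, {"jaw": 0.4, "dp": [0, 0, 0], "angular": [0, 0, 0]}, {"jaw": 0.4, "dp": [0.6, 0, 0], "angular": [0, 0, 0]}, {"jaw": 0.4, "dp": [0, 0, 0], "angular": [0, 0, 0]}, {"jaw": 0.4, "dp": [0, 0, 0], "angular": [0, 0, 0]}]'

```text
clock: 27.9
tool_pos: [566.1, -147.4, 101.8]
ee_rot: [0.02, 0.708, 0.014, -0.706]
wrist_force: [0.6, -0.1, -0.5]
finger_gap: 45.3
```

```bash
python3 go.py 566.6 -144.8 90 -86.7
```

```text
t 27.9 pos [ 566.1 -147.4  101.8] yaw -87.3 gap 45.3 F [ 0.6 -0.1 -0.5]
dp [ 0.59 -0.14 -0.03] ang [-0.02 -0.01 -0.02]
```

Request:
carry_out --motion '[{"jaw": 0.4, "dp": [0, -0.14, -0.03], "angular": [-0.02, -0.01, -0.01]}, {"jaw": 0.4, "dp": [0, 0, 0], "angular": [0, 0, 0]}]'

```text
clock: 28.07
tool_pos: [566.5, -144.4, 101.7]
ee_rot: [-0.022, -0.706, -0.02, 0.708]
wrist_force: [-0.4, -0.8, -0.9]
finger_gap: 46.0
```

Request:
carry_out --motion '[{"jaw": 0.4, "dp": [0.4, 0, 0], "angular": [0, 0, 0]}, {"jaw": 0.4, "dp": [0, 0, 0], "angular": [0, 0, 0]}, {"jaw": 0.4, "dp": [0, 0, 0], "angular": [0, 0, 0]}]'

```text
clock: 28.32
tool_pos: [567.2, -144.4, 93.5]
ee_rot: [-0.022, -0.706, -0.02, 0.707]
wrist_force: [0.7, -0.2, -0.5]
finger_gap: 45.6
```

```bash
python3 go.py 566.6 -144.8 80 -86.7
```

```text
t 28.32 pos [ 567.2 -144.4   93.5] yaw -86.6 gap 45.6 F [ 0.7 -0.2 -0.5]
dp [0.67 0.01 0.03] ang [ 0.    0.   -0.01]
```

Request:
carry_out --motion '[{"jaw": 0.4, "dp": [0.35, 0.01, 0.03], "angular": [0, 0, 0]}, {"jaw": 0.4, "dp": [0, 0, 0], "angular": [0, 0, 0]}, {"jaw": 0.4, "dp": [0, 0, 0], "angular": [0, 0, 0]}]'

```text
clock: 28.57
tool_pos: [566.4, -144.7, 85.7]
ee_rot: [-0.022, -0.706, -0.02, 0.707]
wrist_force: [0.0, -0.5, -1.1]
finger_gap: 45.2
```

Request:
carry_out --motion '[{"jaw": 0.4, "dp": [0.3, 0, 0], "angular": [0, 0, 0]}, {"jaw": 0.4, "dp": [0, 0, 0], "angular": [0, 0, 0]}, {"jaw": 0.4, "dp": [0, 0, 0], "angular": [0, 0, 0]}]'

```text
clock: 28.82
tool_pos: [566.3, -144.8, 78.9]
ee_rot: [-0.022, -0.706, -0.02, 0.708]
wrist_force: [-0.0, -0.1, -0.8]
finger_gap: 44.8
```

```bash
python3 go.py 566.6 -144.8 70 -86.7
```

```text
t 28.82 pos [ 566.3 -144.8   78.9] yaw -86.6 gap 44.8 F [-0.  -0.1 -0.8]
dp [ 0.44 -0.   -0.02] ang [ 0.    0.   -0.01]
```

Underside is about 53 mm, already over the flats and free. The home TCP z is about 69.5.

Request:
carry_out --motion '[{"jaw": 0.4, "dp": [0.3, 0, 0], "angular": [0, 0, 0]}, {"jaw": 0.4, "dp": [0, 0, 0], "angular": [0, 0, 0]}, {"jaw": 0.4, "dp": [0, 0, 0], "angular": [0, 0, 0]}]'

```text
clock: 29.07
tool_pos: [566.3, -144.8, 72.2]
ee_rot: [-0.022, -0.706, -0.02, 0.708]
wrist_force: [0.1, -1.0, -0.1]
finger_gap: 45.2
```

Request:
carry_out --motion '[{"jaw": 0.4, "dp": [0.1, 0, 0], "angular": [0, 0, 0]}, {"jaw": 0.4, "dp": [0, 0, 0], "angular": [0, 0, 0]}]'

```text
clock: 29.23
tool_pos: [566.3, -144.8, 70.0]
ee_rot: [-0.022, -0.706, -0.02, 0.708]
wrist_force: [-0.7, -0.2, -0.6]
finger_gap: 45.1
```

Request:
carry_out --motion '[{"jaw": 0.55, "dp": [0, 0, 0], "angular": [0, 0, 0]}, {"jaw": 0.65, "dp": [0, 0, 0], "angular": [0, 0, 0]}, {"jaw": 0.7, "dp": [0, 0, 0], "angular": [0, 0, 0]}, {"jaw": 0.75, "dp": [-0.3, 0, 0], "angular": [0, 0, 0]}, {"jaw": 0.75, "dp": [-1, 0, 0], "angular": [0, 0, 0]}]'

```text
clock: 29.65
tool_pos: [564.2, -144.3, 94.0]
ee_rot: [-0.022, -0.704, -0.02, 0.71]
wrist_force: [0.2, -0.4, 0.1]
finger_gap: 64.1
```

Request:
carry_out --motion '[{"jaw": 0.75, "dp": [-1, 0, 0], "angular": [0, 0, 0]}, {"jaw": 0.75, "dp": [-1, 0, 0], "angular": [0, 0, 0]}, {"jaw": 0.75, "dp": [-0.5, -0.5, 0], "angular": [0, 0, 0]}, {"jaw": 0.75, "dp": [0, -1, 0], "angular": [0, 0, 0]}, {"jaw": 0.75, "dp": [0, -1, 0], "angular": [0, 0, 0]}]'

```text
clock: 30.07
tool_pos: [563.7, -97.9, 152.0]
ee_rot: [-0.02, -0.707, -0.016, 0.707]
wrist_force: [0.2, 0.3, 0.2]
finger_gap: 63.9
```

Request:
carry_out --motion '[{"jaw": 0.75, "dp": [0, -1, 0], "angular": [0, 0, 0]}, {"jaw": 0.75, "dp": [0, -1, 0], "angular": [0, 0, 0]}, {"jaw": 0.75, "dp": [0, -1, 0], "angular": [0, 0, 0]}, {"jaw": 0.75, "dp": [0, -1, 0], "angular": [0, 0, 0]}, {"jaw": 0.75, "dp": [0, -0.5, 0], "angular": [0, 0, 0]}]'

```text
clock: 30.48
tool_pos: [558.5, 2.0, 153.9]
ee_rot: [0.02, 0.708, 0.018, -0.706]
wrist_force: [0.3, 0.3, 0.2]
finger_gap: 64.0
```

Request:
carry_out --motion '[{"jaw": 0.75, "dp": [0, 0, 0], "angular": [0, 0, 0]}]'

```text
clock: 30.57
tool_pos: [558.2, 5.3, 154.0]
ee_rot: [0.021, 0.708, 0.02, -0.706]
wrist_force: [-0.4, 0.2, -0.2]
finger_gap: 63.5
```

```bash
python3 go.py 571.6 22.9 60 -86.7; python3 -c "
from h import *
for n,X in(('top',(566,-144.5,50)),('scene',(566,-144.5,50))):
    a=robot.read_camera(n)[:,:,::-1]; u,v=w2px(n,X).astype(int)
    cv2.imwrite(f'pics/l{n}.png',cv2.resize(a[v-30:v+30,u-40:u+40],(400,300),interpolation=cv2.INTER_CUBIC))
cv2.imwrite('pics/l4.png',np.hstack([cv2.imread(f'pics/l{n}.png') for n in('top','scene')]))"
```

```text
t 30.57 pos [558.2   5.3 154. ] yaw -86.7 gap 63.5 F [-0.4  0.2 -0.2]
dp [ 4.7  -0.85 -0.7 ] ang [-0.   -0.01 -0.  ]
```

View pics/l4.png

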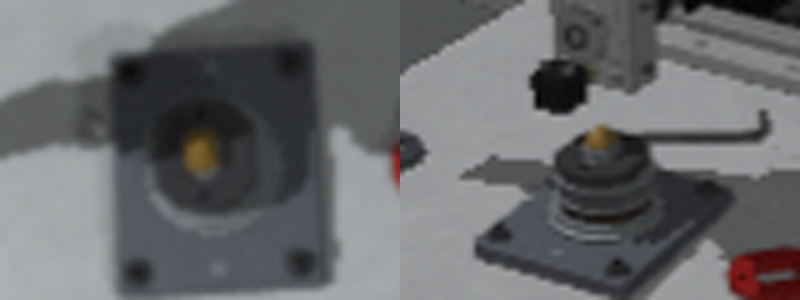

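The plate is down over the flats, with its rim flats parallel to stand x, and level, at top crop (203,155). The last part is the disc spring.

Request:
carry_out --motion '[{"jaw": 0.75, "dp": [0.5, -0.83, -0.7], "angular": [0, 0, 0]}, {"jaw": 0.75, "dp": [1, 0, 0], "angular": [0, 0, 0]}, {"jaw": 0.75, "dp": [1, 0, 0], "angular": [0, 0, 0]}, {"jaw": 0.75, "dp": [1, 0, 0], "angular": [0, 0, 0]}, {"jaw": 0.75, "dp": [0, 0, 0], "angular": [0, 0, 0]}]'

```text
clock: 31.08
tool_pos: [574.9, 10.6, 83.6]
ee_rot: [0.018, 0.71, 0.013, -0.704]
wrist_force: [-0.2, -0.9, -0.8]
finger_gap: 64.0
```

Request:
carry_out --motion '[{"jaw": 0.75, "dp": [0, 0, 0], "angular": [0, 0, 0]}]'

```text
clock: 31.17
tool_pos: [574.8, 8.8, 83.4]
ee_rot: [0.018, 0.71, 0.012, -0.704]
wrist_force: [0.3, -0.4, 1.7]
finger_gap: 64.5
```

```bash
python3 go.py 571.6 22.9 40 -86.7
```

```text
t 31.17 pos [574.8   8.8  83.4] yaw -87.6 gap 64.5 F [ 0.3 -0.4  1.7]
dp [ 2.16 -0.73  0.15] ang [-0.03 -0.02 -0.02]
```

Request:
carry_out --motion '[{"jaw": 0.75, "dp": [0, -0.73, 0.15], "angular": [-0.03, -0.02, -0.02]}, {"jaw": 0.75, "dp": [0, 0, 0], "angular": [0, 0, 0]}, {"jaw": 0.75, "dp": [0.7, 0, 0], "angular": [0, 0, 0]}, {"jaw": 0.75, "dp": [0.7, 0, 0], "angular": [0, 0, 0]}, {"jaw": 0.75, "dp": [0, 0, 0], "angular": [0, 0, 0]}]'

```text
clock: 31.58
tool_pos: [574.1, 23.0, 60.1]
ee_rot: [0.019, 0.708, 0.02, -0.705]
wrist_force: [-0.5, 0.1, -0.7]
finger_gap: 63.7
```

```bash
python3 go.py 571.6 22.9 25 -86.7
```

```text
t 31.58 pos [574.1  23.   60.1] yaw -86.9 gap 63.7 F [-0.5  0.1 -0.7]
dp [1.76 0.   0.13] ang [-0.01 -0.01  0.  ]
```

Request:
carry_out --motion '[{"jaw": 0.75, "dp": [0.6, 0, 0.13], "angular": [0, 0, 0]}, {"jaw": 0.7, "dp": [0.7, 0, 0], "angular": [0, 0, 0]}, {"jaw": 0.68, "dp": [0, 0, 0], "angular": [0, 0, 0]}, {"jaw": 0.68, "dp": [0, 0, 0], "angular": [0, 0, 0]}]'

```text
clock: 31.92
tool_pos: [574.8, 23.8, 38.9]
ee_rot: [0.018, 0.711, 0.021, -0.703]
wrist_force: [1.0, 0.0, -0.1]
finger_gap: 57.8
```

```bash
python3 go.py 571.6 22.9 25 -86.7
```

```text
t 31.92 pos [574.8  23.8  38.9] yaw -86.8 gap 57.8 F [ 1.   0.  -0.1]
dp [0.69 0.04 0.17] ang [-0.   -0.02  0.01]
```

Request:
carry_out --motion '[{"jaw": 0.68, "dp": [0, 0.04, 0.17], "angular": [0, -0.02, 0]}, {"jaw": 0.68, "dp": [0, 0, 0], "angular": [0, 0, 0]}, {"jaw": 0.68, "dp": [0.4, 0, 0], "angular": [0, 0, 0]}, {"jaw": 0.68, "dp": [0, 0, 0], "angular": [0, 0, 0]}]'

```text
clock: 32.25
tool_pos: [573.5, 23.1, 34.6]
ee_rot: [0.018, 0.709, 0.021, -0.705]
wrist_force: [0.6, -0.2, 0.0]
finger_gap: 57.9
```

```bash
python3 go.py 571.6 22.9 24.5 -86.7; python3 -c "
from h import *
n='scene';a=robot.read_camera(n)[:,:,::-1]; u,v=w2px(n,(571.6,22.9,8)).astype(int)
cv2.imwrite('pics/sp.png',cv2.resize(a[v-30:v+22,u-35:u+35],None,fx=9,fy=9,interpolation=cv2.INTER_CUBIC))
print(((w2px(n,(571.6,22.9,3))-[u-35,v-30]+.5)*9).round(0))"
```

```text
t 32.25 pos [573.5  23.1  34.6] yaw -86.8 gap 57.9 F [ 0.6 -0.2  0. ]
dp [0.5  0.01 0.1 ] ang [-0.   -0.01  0.01]
[322. 296.]
```

View pics/sp.png

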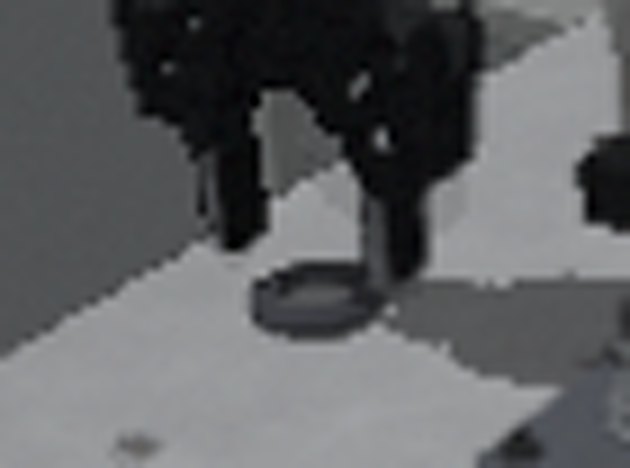

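The spring is at (318,300), between the two fingers, which are still about 12 mm up. I'll lower and grip.

Request:
carry_out --motion '[{"jaw": 0.68, "dp": [0, 0, 0.11], "angular": [0, 0, 0]}, {"jaw": 0.68, "dp": [0.3, 0, 0], "angular": [0, 0, 0]}, {"jaw": 0.66, "dp": [0, 0, 0], "angular": [0, 0, 0]}, {"jaw": 0.66, "dp": [0, 0, 0], "angular": [0, 0, 0]}]'

```text
clock: 32.63
tool_pos: [572.0, 23.0, 28.9]
ee_rot: [0.018, 0.709, 0.021, -0.704]
wrist_force: [-0.4, 0.5, 0.8]
finger_gap: 56.1
```

```bash
python3 go.py 571.6 22.9 24.3 -86.7
```

```text
t 32.63 pos [572.   23.   28.9] yaw -86.8 gap 56.1 F [-0.4  0.5  0.8]
dp [0.23 0.01 0.02] ang [-0.   -0.02  0.01]
```

Request:
carry_out --motion '[{"jaw": 0.62, "dp": [0.22, 0, 0.02], "angular": [0, -0.01, 0]}, {"jaw": 0.55, "dp": [0, 0, 0], "angular": [0, 0, 0]}, {"jaw": 0.38, "dp": [0, 0, 0], "angular": [0, 0, 0]}, {"jaw": 0.38, "dp": [0, 0, 0], "angular": [0, 0, 0]}, {"jaw": 0.38, "dp": [0, 0, 0], "angular": [0, 0, 0]}]' --squeeze 30

```text
clock: 33.05
tool_pos: [571.6, 23.0, 24.5]
ee_rot: [0.018, 0.707, 0.021, -0.706]
wrist_force: [0.1, -0.6, -0.2]
finger_gap: 42.6
```

Request:
carry_out --motion '[{"jaw": 0.38, "dp": [0, 0, 0], "angular": [0, 0, 0]}, {"jaw": 0.38, "dp": [0, 0, 0], "angular": [0, 0, 0]}]'

```text
clock: 33.22
tool_pos: [571.6, 23.0, 24.4]
ee_rot: [0.018, 0.707, 0.021, -0.706]
wrist_force: [-0.5, -0.2, 0.6]
finger_gap: 42.8
```

Request:
carry_out --motion '[{"jaw": 0.38, "dp": [-0.5, 0, 0], "angular": [0, 0, 0]}, {"jaw": 0.38, "dp": [-1, 0, 0], "angular": [0, 0, 0]}, {"jaw": 0.38, "dp": [-1, 0, 0], "angular": [0, 0, 0]}, {"jaw": 0.38, "dp": [-1, 0, 0], "angular": [0, 0, 0]}, {"jaw": 0.38, "dp": [-1, 0, 0], "angular": [0, 0, 0]}]'

```text
clock: 33.63
tool_pos: [567.9, 22.4, 114.9]
ee_rot: [-0.019, -0.704, -0.021, 0.71]
wrist_force: [0.5, 0.7, 0.2]
finger_gap: 42.4
```

Request:
carry_out --motion '[{"jaw": 0.38, "dp": [-1, 0.4, 0], "angular": [0, 0, 0]}, {"jaw": 0.38, "dp": [0, 1, 0.05], "angular": [0, 0, 0]}, {"jaw": 0.38, "dp": [0, 1, 0.05], "angular": [0, 0, 0]}, {"jaw": 0.38, "dp": [0, 1, 0.05], "angular": [0, 0, 0]}, {"jaw": 0.38, "dp": [0, 1, 0.05], "angular": [0, 0, 0]}]'

```text
clock: 34.05
tool_pos: [573.1, -61.5, 145.5]
ee_rot: [0.021, 0.708, 0.026, -0.705]
wrist_force: [0.3, 0.4, -0.6]
finger_gap: 43.0
```

Request:
carry_out --motion '[{"jaw": 0.38, "dp": [0, 1, 0.05], "angular": [0, 0, 0]}, {"jaw": 0.38, "dp": [0, 1, 0.05], "angular": [0, 0, 0]}, {"jaw": 0.38, "dp": [0, 0.8, 0.05], "angular": [0, 0, 0]}, {"jaw": 0.38, "dp": [0, 0, 0], "angular": [0, 0, 0]}, {"jaw": 0.38, "dp": [0, 0, 0], "angular": [0, 0, 0]}]'

```text
clock: 34.47
tool_pos: [573.3, -126.1, 149.3]
ee_rot: [0.02, 0.709, 0.023, -0.704]
wrist_force: [0.3, 0.5, -1.3]
finger_gap: 42.3
```

```bash
python3 go.py 566.5 -144.8 110 -86.7
```

```text
t 34.47 pos [ 573.3 -126.1  149.3] yaw -86.6 gap 42.3 F [ 0.3  0.5 -1.3]
dp [1.96 0.92 0.41] ang [ 0.   -0.02  0.01]
```

Request:
carry_out --motion '[{"jaw": 0.38, "dp": [0.2, 0.92, 0.41], "angular": [0, -0.01, 0]}, {"jaw": 0.38, "dp": [0, 0, 0], "angular": [0, 0, 0]}, {"jaw": 0.38, "dp": [0.8, 0, 0], "angular": [0, 0, 0]}, {"jaw": 0.38, "dp": [0.6, 0, 0], "angular": [0, 0, 0]}, {"jaw": 0.38, "dp": [0, 0, 0], "angular": [0, 0, 0]}]'

```text
clock: 34.88
tool_pos: [567.4, -140.2, 118.5]
ee_rot: [0.02, 0.709, 0.025, -0.705]
wrist_force: [-0.6, -0.2, 0.1]
finger_gap: 42.7
```

```bash
python3 go.py 566.5 -144.8 98 -86.7
```

```text
t 34.88 pos [ 567.4 -140.2  118.5] yaw -86.3 gap 42.7 F [-0.6 -0.2  0.1]
dp [1.02 0.23 0.07] ang [ 0.01 -0.01  0.01]
```

Request:
carry_out --motion '[{"jaw": 0.38, "dp": [0, 0.24, 0.06], "angular": [0, 0, 0]}, {"jaw": 0.38, "dp": [0, 0, 0], "angular": [0, 0, 0]}, {"jaw": 0.38, "dp": [0.6, 0, 0], "angular": [0, 0, 0]}, {"jaw": 0.38, "dp": [0.2, 0, 0], "angular": [0, 0, 0]}, {"jaw": 0.38, "dp": [0, 0, 0], "angular": [0, 0, 0]}]'

```text
clock: 35.3
tool_pos: [567.6, -142.4, 102.0]
ee_rot: [0.021, 0.709, 0.026, -0.704]
wrist_force: [1.1, 0.3, -0.0]
finger_gap: 42.3
```

```bash
python3 go.py 566.5 -144.8 85 -86.7
```

```text
t 35.3 pos [ 567.6 -142.4  102. ] yaw -86.1 gap 42.3 F [ 1.1  0.3 -0. ]
dp [0.85 0.12 0.07] ang [ 0.02 -0.01  0.01]
```

Request:
carry_out --motion '[{"jaw": 0.38, "dp": [0, 0.13, 0.06], "angular": [0, 0, 0]}, {"jaw": 0.38, "dp": [0, 0, 0], "angular": [0, 0, 0]}, {"jaw": 0.38, "dp": [0.3, 0, 0], "angular": [0, 0, 0]}, {"jaw": 0.38, "dp": [0, 0, 0], "angular": [0, 0, 0]}, {"jaw": 0.38, "dp": [0, 0, 0], "angular": [0, 0, 0]}]'

```text
clock: 35.72
tool_pos: [566.6, -145.3, 95.4]
ee_rot: [0.021, 0.709, 0.026, -0.704]
wrist_force: [-0.3, -0.2, -0.3]
finger_gap: 42.8
```

```bash
python3 go.py 566.5 -144.8 77 -86.7
```

```text
t 35.72 pos [ 566.6 -145.3   95.4] yaw -86.1 gap 42.8 F [-0.3 -0.2 -0.3]
dp [ 0.92 -0.02  0.01] ang [ 0.02 -0.01  0.01]
```

Request:
carry_out --motion '[{"jaw": 0.38, "dp": [0.35, -0.02, 0], "angular": [0, 0, 0]}, {"jaw": 0.38, "dp": [0, 0, 0], "angular": [0, 0, 0]}, {"jaw": 0.38, "dp": [0.3, 0, 0], "angular": [0, 0, 0]}, {"jaw": 0.38, "dp": [0, 0, 0], "angular": [0, 0, 0]}, {"jaw": 0.38, "dp": [0, 0, 0], "angular": [0, 0, 0]}]'

```text
clock: 36.13
tool_pos: [566.8, -144.8, 81.0]
ee_rot: [0.021, 0.709, 0.026, -0.704]
wrist_force: [0.9, 0.1, -0.3]
finger_gap: 42.4
```

```bash
python3 go.py 566.5 -144.8 76 -86.7
```

```text
t 36.13 pos [ 566.8 -144.8   81. ] yaw -86.1 gap 42.4 F [ 0.9  0.1 -0.3]
dp [0.25 0.   0.02] ang [ 0.02 -0.01  0.01]
```

Request:
carry_out --motion '[{"jaw": 0.38, "dp": [0.23, 0, 0.02], "angular": [0, 0, 0]}, {"jaw": 0.38, "dp": [0, 0, 0], "angular": [0, 0, 0]}, {"jaw": 0.38, "dp": [0, 0, 0], "angular": [0, 0, 0]}]'

```text
clock: 36.38
tool_pos: [566.3, -144.7, 75.8]
ee_rot: [0.021, 0.709, 0.026, -0.704]
wrist_force: [0.0, -0.4, 0.3]
finger_gap: 42.7
```

Request:
carry_out --motion '[{"jaw": 0.53, "dp": [0, 0, 0], "angular": [0, 0, 0]}, {"jaw": 0.65, "dp": [0, 0, 0], "angular": [0, 0, 0]}, {"jaw": 0.7, "dp": [0, 0, 0], "angular": [0, 0, 0]}, {"jaw": 0.75, "dp": [-0.3, 0, 0], "angular": [0, 0, 0]}, {"jaw": 0.75, "dp": [-1, 0, 0], "angular": [0, 0, 0]}]'

```text
clock: 36.8
tool_pos: [563.9, -144.3, 99.6]
ee_rot: [0.021, 0.707, 0.027, -0.706]
wrist_force: [0.6, 0.4, -0.0]
finger_gap: 64.0
```

Request:
carry_out --motion '[{"jaw": 0.75, "dp": [-1, 0, 0], "angular": [0, 0, 0]}, {"jaw": 0.75, "dp": [-1, 0, 0], "angular": [0, 0, 0]}, {"jaw": 0.75, "dp": [-0.5, -0.5, 0], "angular": [0, 0, 0]}, {"jaw": 0.75, "dp": [0, -1, 0], "angular": [0, 0, 0]}, {"jaw": 0.75, "dp": [0, -1, 0], "angular": [0, 0, 0]}]'

```text
clock: 37.22
tool_pos: [562.3, -98.5, 158.0]
ee_rot: [0.019, 0.71, 0.022, -0.704]
wrist_force: [-0.2, 1.8, -0.5]
finger_gap: 64.0
```

Request:
carry_out --motion '[{"jaw": 0.75, "dp": [0, -1, 0], "angular": [0, 0, 0]}, {"jaw": 0.75, "dp": [0, -1, 0], "angular": [0, 0, 0]}, {"jaw": 0.75, "dp": [0, -1, 0], "angular": [0, 0, 0]}, {"jaw": 0.75, "dp": [0, -0.8, 0], "angular": [0, 0, 0]}, {"jaw": 0.75, "dp": [0, 0, 0], "angular": [0, 0, 0]}]'

```text
clock: 37.63
tool_pos: [557.0, -10.7, 160.8]
ee_rot: [0.02, 0.711, 0.026, -0.703]
wrist_force: [-0.6, 0.4, -0.0]
finger_gap: 63.9
```

```bash
python3 -c "
from h import *
for n,X in(('top',(566,-144.5,50)),('scene',(566,-144.5,50))):
    a=robot.read_camera(n)[:,:,::-1]; u,v=w2px(n,X).astype(int)
    cv2.imwrite(f'pics/l{n}.png',cv2.resize(a[v-30:v+30,u-40:u+40],(400,300),interpolation=cv2.INTER_CUBIC))
cv2.imwrite('pics/l5.png',np.hstack([cv2.imread(f'pics/l{n}.png') for n in('top','scene')]))"
```

```text
(no output)
```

View pics/l5.png

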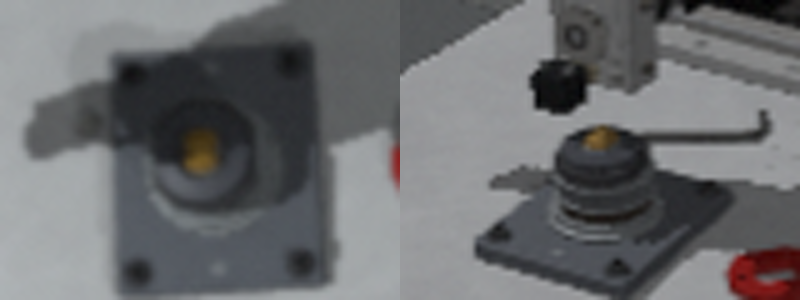

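The spring sits level and concentric at top crop (203,152), crown up, and the gripper is clear. I'll hand in.

```bash
python3 -c "
from plant import robot
print(robot.sign_off())"
```

```text
the job is handed in; nothing more can be done
None
```

I built the slip clutch on the hub in the order asked: wide lining, belt wheel (recess up), narrow lining in the recess, pressure plate on the hub flats, disc spring crown up. I then handed the job in at about 38 s of the 136 s allowed.

- **Pictures:** Top and scene pictures after each placing showed that part concentric with the hub, level and down. The plate's flats looked parallel to the stand's x axis.
- **Forces:** No contact force showed while lowering; wrist readings stayed within about 2 N, which is noise level.
- **Release:** The arm ended well clear, with the gripper empty.
- **Not checked:** I did not measure the final heights. They come from the release heights (within 1 to 3 mm of home) and the pictures.
- **Other items:** The hex key still showed in the last picture. I took no final picture of the oil bottle or the marker, but my paths stayed clear of both.

No check failed or disagreed.

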